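Case the capacitors, polarity stripes up

ROBOT

A 7-joint arm with a two-finger parallel gripper is mounted at the origin on the work surface. World frame = base frame: x ahead of the robot, y to its left, z up, the work surface at z = 0. Lengths are in m, angles in rad, forces in N, time in s.
With the tool pointing down it reaches from about 0.4 to 0.85 m from the base axis. Payload 4.5 kg.
Tool frame: the origin (TCP) lies on the centre line of the jaws, within the pads' length; the fingertips stand 22 mm ahead of it and the grasp point (between the pads) lies 3 mm ahead of it (bot.tip_reach is the distance from the TCP to the fingertips, in m); z points along the fingers, y is the line along which they close (so a half turn about z gives the same grasp; the last joint's range is limited). The gripper opens to 88 mm and grips with 3 to 60 N. Pads are 18 mm wide; open, the fingers measure 123 mm over their backs; the gripper's body (75 mm by 187 mm) begins 45 mm behind the grasp point.
Start: joints at [-1.308, 0.689, -0.195, 1.565, 0.157, 0.902, -0.215], TCP at [0.142, 0.609, 0.239] pointing down, gripper open.
Joint ranges: [-3.01, 3.01], [-0.46, 2.08], [-1.47, 1.51], [0.13, 2.56], [-1, 4.14], [0.04, 2.09], [-2.66, 2.66]. Speed limits (rad/s): [2.57, 2.57, 3.14, 3.14, 3.14, 3.14, 3.14].

INTERFACE

Orientations are given as a unit quaternion [x, y, z, w].
In Python, from workcell import telemetry, cams, job, bot gives the robot as it stands.
- The arm moves only by the tool jog_arm, never from a script. Its argument "steps" is one flat list of numbers, 6 for each row, row after row: the shift along the tool's x, y, z in m, then the turn, a rotation vector about the tool's x, y, z in degrees. In form: [tx, ty, tz, wx, wy, wz, tx, ty, tz, wx, wy, wz, ...]. A call has 1 to 20 rows; each row is the pose to reach, as a shift and turn from the pose commanded when the call began, along the tool's axes at that moment; what a row does not reach only later rows make up. A row lasts 1/8 s, in which the tool goes at most 62.5 mm and 10.7 degrees, less where a joint would pass 70% of its speed; a pose out of reach is approached as far as the arm can. A call with a gripper value outside its range is refused whole. "fingers" is the opening, from 0 (shut) to 1 (fully open), set as the call begins (left out, the last holds). The fingers move at their own pace and stop on an object; the grip force is fixed at half the most. Time passes only in rows, so rows that repeat a pose let the fingers close. It gives the time, the measured TCP pose, the force, the opening and the grip force at its end, in the units of the state.
- telemetry.get_obs(): the state, without advancing time (a new reading comes with each control period).
- cams.read_camera(name): name is "scene" or "top" or "wrist"; returns (picture, depth): 400x640x3 uint8, red, green, blue; 400x640 float32, m along the optical axis (not along the pixel's ray), 0 where there is no reading.
- cams.camera_params(name): a dict with "fx", "fy", "cx", "cy" (pixels), "k1" (the pictures are not rectified: a ray, as slopes to the right and down, at radius r is drawn at 1 + k1 r^2 times it, then the intrinsics apply), "rvec" (rotation vector, rad) and "tvec" (3), from world to camera coordinates, as OpenCV has them. Camera axes: x right, y down, z forward; pixel columns grow to the right and rows downward; lengths in m; the calibration is good to about 2 mm. A picture is of the moment at which its call begins: read the wrist's pose just before it. camera_params takes no time and is no camera call; for the wrist camera it gives the pose at the moment of the call.
- job.job_done(): hands the job in; it is judged then, once.
The state is a dict: "t": time; "joints": joint angles; "qvel": joint speeds; "tau": joint torques, N m; "ee_pos": TCP position; "tool_rot": TCP orientation; "wrist_force": force on the tool from outside, world axes, zero at the start; "torque": the same for the moment, N m; "grip_width": opening from 0.0 (shut) to 1.0 (fully open); "finger_force": force on a finger pad.
Only numpy, scipy, OpenCV 4.12 (cv2) and the standard library are available. Lean on these libraries where they do the work, as an engineer would, in place of code of your own. Each camera call takes 0.05 s, during which the arm holds its last target. There are 200 camera calls.

TASK

First lift the lid of the grey case open until it rests back on its stop. Then roll each of the blue capacitor cans (two or three are there) in the steel tray until its white stripe is on top, and let them all lie so, released, together; only then lay each in a bed of its own in the case, stripe still on top, and finally close the lid. Leave the other things on the bench where they are.

Things in the scene. Friction and masses are not known exactly. Their poses are not given: they have to be found in the camera images.
- can0: Blue capacitor can, plain cylinder 44 mm in diameter, 90 mm long, 0.2 kg, lying on its side; two 6 mm studs on one end; white stripe 14 mm wide along one side. Origin: on its axis at mid-length. x axis: along it to the stud end; z axis: out through the stripe (z up = stripe on top). Rolls easily without slipping (22 mm per rad); stays where it is left at rest. May be absent. All cans are alike.
- can1: Blue capacitor can, plain cylinder 44 mm in diameter, 90 mm long, 0.2 kg, lying on its side; two 6 mm studs on one end; white stripe 14 mm wide along one side. Origin: on its axis at mid-length. x axis: along it to the stud end; z axis: out through the stripe (z up = stripe on top). Rolls easily without slipping (22 mm per rad); stays where it is left at rest. May be absent. All cans are alike.
- can2: Blue capacitor can, plain cylinder 44 mm in diameter, 90 mm long, 0.2 kg, lying on its side; two 6 mm studs on one end; white stripe 14 mm wide along one side. Origin: on its axis at mid-length. x axis: along it to the stud end; z axis: out through the stripe (z up = stripe on top). Rolls easily without slipping (22 mm per rad); stays where it is left at rest. May be absent. All cans are alike.
- tray: Shallow steel tray fixed on the bench, 330 (x) by 410 (y) mm outside; flat floor 320 by 400 mm, 3 mm thick, with a rim 5 mm thick all round, 18 mm high above the bench; the cans lie in it. Origin: centre of its underside.
- case: Grey metal case fixed on the bench, 136 (x) by 262 (y) by 62 mm high, walls and floor 5 mm, open on top under its lid. Origin: centre of its underside; x axis from the front (tab side, towards the robot) to the hinge side, z up.
- bed0 (a point): Where the centre of a can lies when it rests in this bed of the case, its axis along the case's x axis, either end first; 30 mm above the bench. Bed: four black blocks on the 5 mm floor, tops 17 mm above the bench, in two rows 36 mm apart that bear the can's ends; the middle 60 mm of its length is free for fingers. Beds lie 76 mm apart along the case's y; axes as the case's.
- bed1 (a point): Where the centre of a can lies when it rests in this bed of the case, its axis along the case's x axis, either end first; 30 mm above the bench. Bed: four black blocks on the 5 mm floor, tops 17 mm above the bench, in two rows 36 mm apart that bear the can's ends; the middle 60 mm of its length is free for fingers. Beds lie 76 mm apart along the case's y; axes as the case's.
- bed2 (a point): Where the centre of a can lies when it rests in this bed of the case, its axis along the case's x axis, either end first; 30 mm above the bench. Bed: four black blocks on the 5 mm floor, tops 17 mm above the bench, in two rows 36 mm apart that bear the can's ends; the middle 60 mm of its length is free for fingers. Beds lie 76 mm apart along the case's y; axes as the case's.
- lid (a joint): Lid angle in rad: 0 closed, 1.9 fully open, leaning back on its stop. The lid, 136 by 262 by 6 mm, 0.3 kg, is hinged along the case's far (+x) upper edge; let go below about 1.5 it falls shut, beyond 1.65 it falls back on its stop.
- lid_tab (a point): Grip point on the black tab sticking out level from the middle of the closed lid's front edge: tab 24 mm wide (case's y axis), 12 mm thick, 50 mm long; the point is at mid width, 34 mm out from the edge, 170 mm from the hinge line, 66 mm above the bench when closed. The tab turns with the lid (points up when the lid is upright) and can pivot between fingers that pinch its sides.
- lid_hinge (a point): Midpoint of the lid's hinge line, at the case's far upper edge, 62 mm above the bench; the hinge line runs along the case's y axis.
- pliers: Pliers with yellow grips, 130 mm long, lying on the bench; not part of the job. Origin: under the pivot.
- screwdriver: Screwdriver, 170 mm long, black handle 26 mm thick; not part of the job. Origin: underside, mid-length.
- brush: Small cleaning brush, 160 mm long, wooden handle; not part of the job. Origin: underside, mid-length.
- spool: Solder spool standing on end, 60 mm in diameter, 46 mm high; not part of the job. Origin: centre of its underside.
- flux: Small amber glass jar, 40 mm in diameter, 45 mm high, standing between tray and case; not part of the job. Origin: centre of its underside.
- board: Green circuit board, 80 by 60 mm, 12 mm high with its parts; not part of the job. Origin: centre of its underside.
- transformer: Small transformer, 60 by 66 by 40 mm; not part of the job. Origin: centre of its underside.
Mind the look-alikes: they are no part of the job. Leave any green or red look-alike of the can0 alone.

How it is judged:
On the way, in this order (a step that is already met when the one before it is completed fails the run):
1. the lid is open, resting on its stop (beyond 1.8 rad) (value of joint lid above 1.8 rad), for 0.4 s.
2. all cans that are there lie in the steel tray at once, released and still, each with its stripe within 20 degrees (0.35 rad) of straight up (angle between each of can0, can1, can2's own z axis and vertical below 0.35 rad and z of each of can0, can1, can2 in the frame of tray below 0.031 m and x of can0 in the frame of tray between -0.16 and 0.16 m and y of can0 in the frame of tray between -0.2 and 0.2 m and contact force between the fingers and can0 below 0.2 N and linear speed of each of can0, can1, can2 below 0.02 m/s and x of can1 in the frame of tray between -0.16 and 0.16 m and y of can1 in the frame of tray between -0.2 and 0.2 m and contact force between the fingers and can1 below 0.2 N and x of can2 in the frame of tray between -0.16 and 0.16 m and y of can2 in the frame of tray between -0.2 and 0.2 m and contact force between the fingers and can2 below 0.2 N), for 0.4 s.
3. all cans lie in beds of the case (centre within 20 mm of a bed point), released and still, stripe within 0.45 rad of straight up, the lid still open (angle between each of can0, can1, can2's own z axis and vertical below 0.45 rad and (distance between can0 and bed0 below 0.02 m or distance between can0 and bed1 below 0.02 m or distance between can0 and bed2 below 0.02 m) and contact force between the fingers and can0 below 0.2 N and linear speed of each of can0, can1, can2 below 0.02 m/s and (distance between can1 and bed0 below 0.02 m or distance between can1 and bed1 below 0.02 m or distance between can1 and bed2 below 0.02 m) and contact force between the fingers and can1 below 0.2 N and (distance between can2 and bed0 below 0.02 m or distance between can2 and bed1 below 0.02 m or distance between can2 and bed2 below 0.02 m) and contact force between the fingers and can2 below 0.2 N and value of joint lid above 1.7 rad), for 0.4 s.
At the end, for the whole second after the job is handed in: Every can that is there lies in a bed of the case (centre within 20 mm of the bed point), released and still, its stripe within 0.45 rad (25 degrees) of straight up, and the lid is closed (below 0.06 rad) (angle between each of can0, can1, can2's own z axis and vertical below 0.45 rad and (distance between can0 and bed0 below 0.02 m or distance between can0 and bed1 below 0.02 m or distance between can0 and bed2 below 0.02 m) and contact force between the fingers and can0 below 0.2 N and linear speed of each of can0, can1, can2 below 0.02 m/s and (distance between can1 and bed0 below 0.02 m or distance between can1 and bed1 below 0.02 m or distance between can1 and bed2 below 0.02 m) and contact force between the fingers and can1 below 0.2 N and (distance between can2 and bed0 below 0.02 m or distance between can2 and bed1 below 0.02 m or distance between can2 and bed2 below 0.02 m) and contact force between the fingers and can2 below 0.2 N and value of joint lid below 0.06 rad); the robot touches nothing.
It fails at once if another thing on the bench was shifted by more than 40 mm (distance of any of pliers, screwdriver, brush, spool, flux, board, transformer from where it was at the start of the episode above 0.04 m).
Of can0, can1, can2 only 2 to 3 are there at a start; the rules pass over those that are not, and their reading is None.
At some moment in a run one of can0, can1, can2 may be knocked a few centimetres aside while the robot is not near it.
Once in a run the grip may slacken for a moment while it holds something.
It also fails if it takes over 210 s, if anything falls off the work surface, if the arm or the gripper's body presses on something with over 40 N, if the wrist force passes 120 N, or if a joint passes its speed limit or range.

## Working session

There is one attempt and no reset: what is moved stays moved. The work goes in short steps, Python scripts to look and compute and a tool call to move; the robot and the scene stay as the last step left them, time stands still between calls to the robot, and variables do not carry over. Pictures are saved under pics/ and viewed, at most 14 in all, crops included, and the job is handed in when it is done.

Besides the shell and the picture viewer there is one more tool, called after ">>>" by a JSON object that holds its "fn" and its "kwargs", one argument or row to a line. jog_arm: Moves the arm, as the interface text tells. Its arguments: {"type":"object","properties":{"steps":{"type":"array","items":{"type":"number"}},"fingers":{"type":"number"}},"required":["steps"]}

```bash
ls; mkdir -p pics; cat > h.py <<'E'
import numpy as np, cv2
from scipy.spatial.transform import Rotation as R
from workcell import telemetry, cams, job, bot
def grab(n):
    p=cams.camera_params(n); im,d=cams.read_camera(n); return im,d,p
def cam(p):
    Rm=cv2.Rodrigues(np.array(p["rvec"],float))[0]; return Rm,np.array(p["tvec"],float).ravel()
def slopes(p,uv):
    uv=np.atleast_2d(np.array(uv,float)); xd=(uv-[p["cx"],p["cy"]])/[p["fx"],p["fy"]]; x=xd.copy()
    for _ in range(20): x=xd/(1+p["k1"]*(x**2).sum(1,keepdims=True))
    return x
def onplane(p,uv,z):
    Rm,t=cam(p); s=slopes(p,uv); d=np.c_[s,np.ones(len(s))]@Rm; c=-Rm.T@t
    return c+d*((z-c[2])/d[:,2])[:,None]
def cloud(p,d):
    h,w=d.shape; u,v=np.meshgrid(np.arange(w),np.arange(h)); s=slopes(p,np.c_[u.ravel(),v.ravel()])
    X=np.c_[s,np.ones(len(s))]*d.ravel()[:,None]; Rm,t=cam(p); return ((X-t)@Rm).reshape(h,w,3)
def proj(p,X):
    Rm,t=cam(p); c=np.atleast_2d(X)@Rm.T+t; s=c[:,:2]/c[:,2:]; s=s*(1+p["k1"]*(s**2).sum(1,keepdims=True))
    return s*[p["fx"],p["fy"]]+[p["cx"],p["cy"]]
def save(n,im,scale=1,crop=None):
    if crop: im=im[crop[1]:crop[3],crop[0]:crop[2]]
    cv2.imwrite("pics/"+n,cv2.resize(im[:,:,::-1],None,fx=scale,fy=scale,interpolation=cv2.INTER_CUBIC))
def tool():
    o=telemetry.get_obs(); return np.array(o["ee_pos"]),R.from_quat(o["tool_rot"]),o
E
python3 - <<'E'
from h import *
o=telemetry.get_obs(); print(o)
for n in("top","scene"):
    im,d,p=grab(n); save(n+"0.png",im,1.25); print(n,p)
    np.savez(n+"0.npz",im=im,d=d)
E
```

```text
pics
{'t': 0.0, 'joints': array([-1.30820998,  0.68995119, -0.19449559,  1.56634448,  0.15729846,
        0.90249821, -0.21507251]), 'qvel': array([-0.00021821, -0.00063509,  0.0018469 ,  0.00132781,  0.00032968,
       -0.00132439, -0.00085485]), 'tau': array([ 1.93484993e-04, -5.27574062e+01, -1.26706034e+00, -1.53422356e+01,
       -5.27453574e-02,  6.59755271e-03,  1.71275692e-04]), 'ee_pos': array([0.14166248, 0.6080858 , 0.23792991]), 'tool_rot': array([ 1.14095723e-01,  9.93469348e-01, -9.05042791e-04, -3.07657720e-05]), 'wrist_force': array([-0.05216892,  0.09476255, -0.49234859]), 'torque': array([-0.02084178,  0.01056281,  0.00613016]), 'finger_force': 0.0, 'grip_width': 1.0009996449225482}
top {'fx': 433.04822842231266, 'fy': 433.04822842231266, 'cx': 322.2467617131669, 'cy': 196.22455422733665, 'k1': -0.03237532120626205, 'rvec': array([ 2.18331732, -2.18429139,  0.08406105]), 'tvec': array([0.01990932, 0.55348822, 1.31458743])}
scene {'fx': 432.7982914482967, 'fy': 432.7982914482967, 'cx': 315.7125134017903, 'cy': 203.92447263432962, 'k1': -0.02727093524202034, 'rvec': array([ 2.20253032,  0.50992044, -0.26685929]), 'tvec': array([-0.50588138, -0.07755357,  1.7666741 ])}
```

View pics/top0.png

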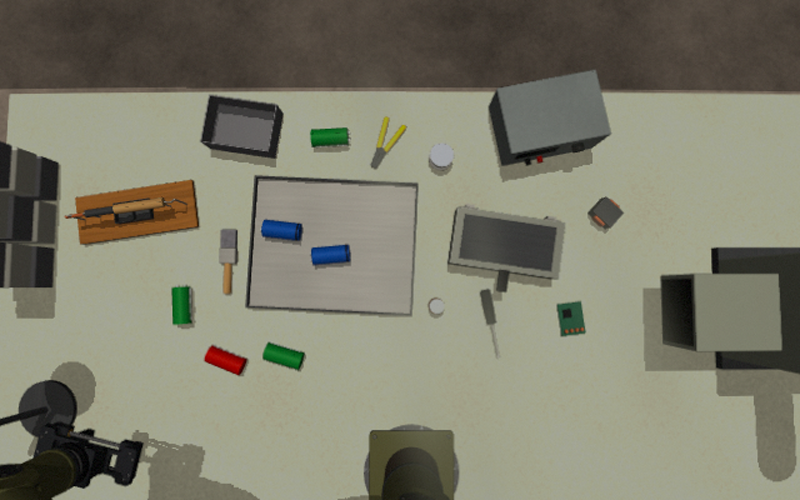

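View pics/scene0.png

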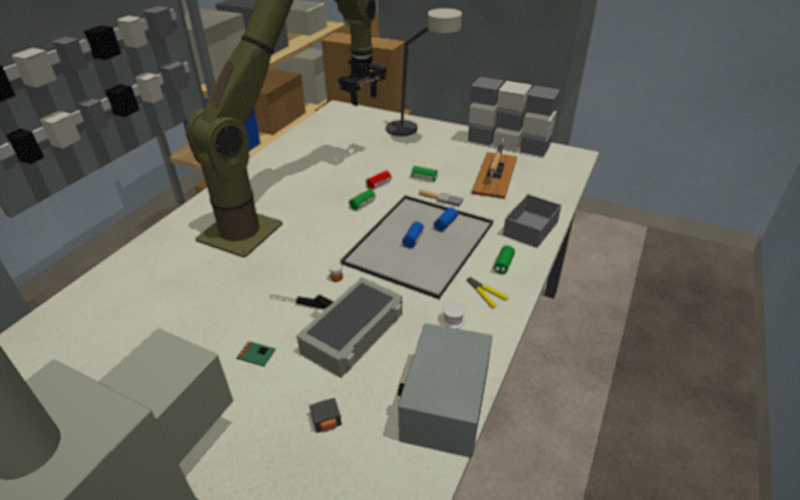

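Both top view and scene view show two blue cans in the tray (about (281,230) and (330,255) in the 1.25x top picture); green and red look-alikes lie outside. The case with a black tab is at (505,243), tab at (503,282).

```bash
python3 - <<'E'
from h import *
f=np.load("top0.npz"); im=f["im"]; d=f["d"]; p=cams.camera_params("top"); C=cloud(p,d)
print("bench z",C[320,400],C[180,200])
hsv=cv2.cvtColor(im,cv2.COLOR_RGB2HSV)
m=cv2.inRange(hsv,(105,120,50),(130,255,255)); n,l,s,c=cv2.connectedComponentsWithStats(m)
for i in range(1,n):
    if s[i,4]>100:
        ys,xs=np.where(l==i); r=cv2.minAreaRect(np.c_[xs,ys].astype(np.float32)); b=cv2.boxPoints(r)
        print("blue",c[i],s[i,4],"plane22+3:",onplane(p,c[i],0.027).round(4),"corners",onplane(p,b,0.025)[:,:2].round(3).tolist(), "maxz",C[l==i][:,2].max())
# case: points z>0.055
m=((C[...,2]>0.05)&(C[...,2]<0.085)).astype(np.uint8); m[:, :350]=0;m[:,460:]=0;m[:150]=0;m[240:]=0
n,l,s,c=cv2.connectedComponentsWithStats(m)
for i in range(1,n):
    if s[i,4]>200:
        P=C[l==i]; print(s[i],P.mean(0),np.median(P[:,2]))
        r=cv2.minAreaRect(P[:,:2].astype(np.float32)); print(r,cv2.boxPoints(r))
        ys,xs=np.where(l==i)
        dk=(im[...,:].max(2)<60)&(l==i)
m=(im.max(2)<75)&(np.arange(400)[:,None]>205)&(np.arange(400)[:,None]<240)&(np.arange(640)>390)&(np.arange(640)<412)
ys,xs=np.where(m); print("tab",xs.min(),xs.max(),ys.min(),ys.max(),C[m][:,:].min(0),C[m].max(0))
for v in range(206,242,3): print(v,im[v,395:412].max(1),C[v,402].round(3))
save("case.png",im,5,(350,155,460,260))
E
```

```text
bench z [ 0.17309676 -0.21934564  0.0008742 ] [ 0.60714614  0.40618516 -0.00628233]
blue [223.70663265 183.41836735] 392 plane22+3: [[0.5927 0.3232 0.027 ]] corners [[0.577, 0.371], [0.619, 0.368], [0.608, 0.272], [0.567, 0.276]] maxz 1.3524700766774844
blue [263.82663317 203.22361809] 398 plane22+3: [[0.5316 0.1989 0.027 ]] corners [[0.548, 0.247], [0.556, 0.155], [0.515, 0.151], [0.507, 0.243]] maxz 1.3524700766774844
[ 360  163   92   71 4190] [ 0.5542757  -0.22804716  0.06941807] 0.0695710308424351
((0.5383431911468506, -0.2265733927488327), (0.26133936643600464, 0.19803521037101746), 81.22874450683594) [[ 0.42055777 -0.3406157 ]
 [ 0.616277   -0.37081409]
 [ 0.65612864 -0.1125311 ]
 [ 0.4604094  -0.0823327 ]]
tab 391 411 206 239 [ 0.42204334 -0.24800289 -0.00349358] [0.52069148 0.02187543 1.35247008]
206 [73 71 71 68 70 68 67 65 67 64 62 63 61 60 60 59 61] [ 0.52  -0.216  0.074]
209 [75 73 71 69 68 70 67 66 66 66 66 67 66 61 64 61 61] [ 0.512 -0.217  0.07 ]
212 [127 126 125 126 125 127 124 124 124 119 111 111  94  93  90  87  84] [0.453 0.022 1.352]
215 [102 119 117 115 102  97 111 110 110 111 111 117 119 124 122 124 123] [ 0.494 -0.217  0.07 ]
218 [117 119 120 102  51  55  53  52  46  47  47  41  61  76  74  68  62] [ 0.485 -0.217  0.07 ]
221 [118 119 108  77  55  57  55  52  50  48  47  66 100 117 117 116 111] [ 0.476 -0.216  0.072]
224 [150 119 101  59  58  57  54  53  52  49  50  93 127 115 115 117 116] [ 0.467 -0.216  0.07 ]
227 [122 112  85  58  63  58  57  56  52  50  75 131 165 164 166 165 164] [ 0.458 -0.215  0.075]
230 [123 108  71  62  60  60  60  59  55  51  95 148 165 165 164 163 162] [ 0.45  -0.216  0.073]
233 [120 123 119 105  90  87  95 107  98  98 135 164 164 162 165 165 164] [ 0.441 -0.215  0.076]
236 [121 121 122 121 121 119 136 161 162 162 165 163 164 164 164 165 165] [ 0.431 -0.229 -0.003]
239 [123 123 121 121 124 120 136 162 163 163 165 165 164 164 164 165 167] [ 0.421 -0.229 -0.001]
```

View pics/case.png

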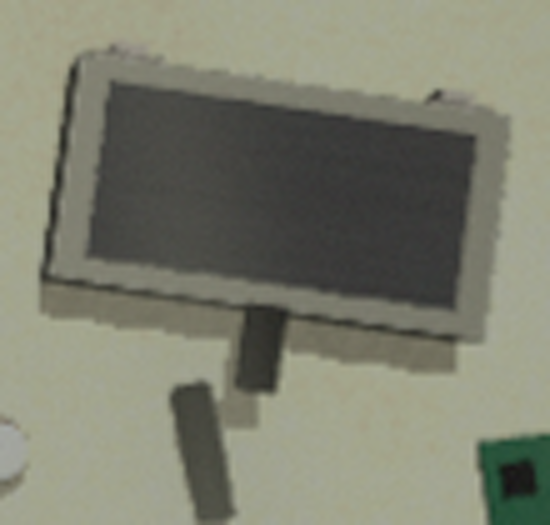

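The crop shows the lid with corners (80,52), (48,278), (482,340), (508,112); tab from (265,310) to (258,392); screwdriver handle next to it, top near (192,385).

```bash
python3 - <<'E'
from h import *
f=np.load("top0.npz"); im=f["im"]; d=f["d"]; p=cams.camera_params("top"); C=cloud(p,d)
px=lambda a:np.array(a)/5.+[350-.4,155-.4]
K=onplane(p,px([(80,52),(48,278),(482,340),(508,112)]),0.068); print(K.round(4))
print("sizes",[np.linalg.norm(K[i]-K[(i+1)%4]) for i in range(4)])
m=np.zeros((400,640),np.uint8);cv2.fillPoly(m,[px([(80,52),(48,278),(482,340),(508,112)]).round().astype(np.int32)],1)
print("lid med z",np.median(C[m>0][:,2]))
yv=(K[0]-K[3]+K[1]-K[2])[:2]; a=np.arctan2(yv[1],yv[0]); cy=np.array([np.cos(a),np.sin(a)]); cx=np.array([cy[1],-cy[0]])
c=K.mean(0)[:2]; print("case centre",c,"cx",cx,"cy",cy,"yaw",np.degrees(np.arctan2(cx[1],cx[0])))
T=onplane(p,px([(265,310),(258,392)]),0.072); print("tab",T)
print("tab pred",c-cx*(68+34)/1000,"hinge",c+cx*.068)
np.savez("case.npz",c=c,cx=cx,cy=cy)
pos,r,o=tool(); print(pos,r.as_matrix().round(3))
S=onplane(p,px([(192,385),(215,515)]),0.02);print("screwdriver",S)
E
```

```text
[[ 0.6436 -0.1101  0.068 ]
 [ 0.5083 -0.0899  0.068 ]
 [ 0.4712 -0.3478  0.068 ]
 [ 0.6075 -0.3665  0.068 ]]
sizes [np.float64(0.13679857037313423), np.float64(0.2605482068839647), np.float64(0.13757403711354627), np.float64(0.258958224435781)]
lid med z 0.06943449328300616
case centre [ 0.55766205 -0.22857748] cx [ 0.99003959 -0.14078921] cy [0.14078921 0.99003959] yaw -8.093517259664221
tab [[ 0.48907891 -0.21800287  0.072     ]
 [ 0.44070952 -0.21319864  0.072     ]]
tab pred [ 0.45667801 -0.21421698] hinge [ 0.62498474 -0.23815115]
[0.14170425 0.60812961 0.23799385] [[-0.974  0.227 -0.   ]
 [ 0.227  0.974 -0.002]
 [-0.    -0.002 -1.   ]]
screwdriver [[ 0.44455331 -0.18217929  0.02      ]
 [ 0.36523151 -0.19541386  0.02      ]]
```

```bash
cat >> h.py <<'E'
def rows(targets, yaw=None):
    """targets: world TCP positions; yaw: direction (deg) of tool x, tool z down. Prints jog rows (mm-rounded)."""
    pos,r,o=tool()
    for i,t in enumerate(targets):
        s=r.inv().apply(np.array(t[:3])-pos); y=t[3] if len(t)>3 else yaw
        if y is None: w=np.zeros(3)
        else:
            a=np.radians(y); x=np.array([np.cos(a),np.sin(a),0]); z=np.array([0,0,-1.])
            if len(t)>4: z=R.from_rotvec(np.radians(t[4])*np.cross(z,x)).apply(z); x=np.cross(np.cross(z,x),z)
            Rt=R.from_matrix(np.c_[x,np.cross(z,x),z]); w=np.degrees((r.inv()*Rt).as_rotvec())
        print(i,s.round(4).tolist(),w.round(1).tolist())
E
python3 - <<'E'
from h import *
rows([(.45,.42,.27),(.5,.1,.25),(.457,-.2145,.16),(.457,-.2145,.069)],171.9)
E
```

```text
0 [-0.3429, -0.1134, -0.0318] [-0.1, 0.0, -5.0]
1 [-0.4642, -0.4137, -0.0112] [-0.1, 0.0, -5.0]
2 [-0.4936, -0.7296, 0.0793] [-0.1, 0.0, -5.0]
3 [-0.4936, -0.7294, 0.1703] [-0.1, 0.0, -5.0]
```

>>> {"fn": "jog_arm", "kwargs": {
  "steps": [-0.343, -0.113, -0.032, 0, 0, -5, -0.343, -0.113, -0.032, 0, 0, -5, -0.343, -0.113, -0.032, 0, 0, -5, -0.343, -0.113, -0.032, 0, 0, -5, -0.343, -0.113, -0.032, 0, 0, -5, -0.343, -0.113, -0.032, 0, 0, -5, -0.464, -0.414, -0.011, 0, 0, -5, -0.464, -0.414, -0.011, 0, 0, -5, -0.464, -0.414, -0.011, 0, 0, -5, -0.464, -0.414, -0.011, 0, 0, -5, -0.464, -0.414, -0.011, 0, 0, -5, -0.464, -0.414, -0.011, 0, 0, -5, -0.464, -0.414, -0.011, 0, 0, -5, -0.494, -0.73, 0.079, 0, 0, -5, -0.494, -0.73, 0.079, 0, 0, -5, -0.494, -0.73, 0.079, 0, 0, -5, -0.494, -0.73, 0.079, 0, 0, -5, -0.494, -0.73, 0.079, 0, 0, -5, -0.494, -0.73, 0.079, 0, 0, -5, -0.494, -0.73, 0.079, 0, 0, -5],
  "fingers": 0.6
}}

```text
t: 2.6
ee_pos: [0.4582, -0.2131, 0.1595]
tool_rot: [0.07, 0.998, 0.001, 0.0]
wrist_force: [-0.4, 0.8, -1.2]
grip_width: 0.601
finger_force: 0.0
```

>>> {"fn": "jog_arm", "kwargs": {
  "steps": [0, 0, 0.05, 0, 0, 0, 0.001, -0.001, 0.0905, 0, 0, 0, 0.001, -0.001, 0.0905, 0, 0, 0, 0.001, -0.001, 0.0905, 0, 0, 0]
}}

```text
t: 3.1
ee_pos: [0.4579, -0.2133, 0.0705]
tool_rot: [0.069, 0.998, 0.0, 0.001]
wrist_force: [0.1, -0.6, 0.2]
grip_width: 0.603
finger_force: 0.0
```

>>> {"fn": "jog_arm", "kwargs": {
  "steps": [0, 0, 0, 0, 0, 0, 0, 0, 0, 0, 0, 0, 0, 0, 0, 0, 0, 0, 0, 0, 0, 0, 0, 0, 0, 0, 0, 0, 0, 0, 0, 0, 0, 0, 0, 0],
  "fingers": 0.1
}}

```text
t: 3.85
ee_pos: [0.4568, -0.2142, 0.0697]
tool_rot: [0.07, 0.998, 0.0, 0.001]
wrist_force: [0.1, 3.5, 6.6]
grip_width: 0.262
finger_force: 30.0
```

```bash
python3 - <<'E'
from h import *
pos,r,o=tool(); print(pos,o["wrist_force"])
f=np.load("case.npz"); h=np.r_[f["c"]+f["cx"]*.068,.062]
g=pos+r.apply([0,0,.003]); print("radius along x",(h-g)[:2]@f["cx"],g[2])
L=(h-g)[:2]@f["cx"]; b=np.arctan2(g[2]-.062,L); rad=np.hypot(L,g[2]-.062)
ex=np.r_[f["cx"],0]
rows([pos+(np.cos(b)-np.cos(b+t))*rad*ex+np.array([0,0,1])*rad*(np.sin(b+t)-np.sin(b)) for t in np.r_[np.arange(.15,1.81,.15),1.87]])
E
```

```text
[ 0.45675094 -0.21423704  0.06974349] [0.0742882  3.52988034 6.58354174]
radius along x 0.1699215360432742 0.06674349355896653
0 [-0.0026, 0.0, -0.0253] [0.0, 0.0, 0.0]
1 [-0.009, 0.0, -0.05] [0.0, 0.0, 0.0]
2 [-0.0191, 0.0001, -0.0734] [0.0, 0.0, 0.0]
3 [-0.0325, 0.0001, -0.0951] [0.0, 0.0, 0.0]
4 [-0.049, 0.0001, -0.1145] [0.0, 0.0, 0.0]
5 [-0.0682, 0.0001, -0.1312] [0.0, 0.0, 0.0]
6 [-0.0897, 0.0001, -0.1449] [0.0, 0.0, 0.0]
7 [-0.1129, 0.0001, -0.1552] [0.0, 0.0, 0.0]
8 [-0.1375, 0.0001, -0.1619] [0.0, 0.0, 0.0]
9 [-0.1628, 0.0001, -0.1649] [0.0, 0.0, 0.0]
10 [-0.1883, 0.0001, -0.1641] [0.0, 0.0, 0.0]
11 [-0.2133, 0.0001, -0.1594] [0.0, 0.0, 0.0]
12 [-0.2247, 0.0, -0.156] [0.0, 0.0, 0.0]
```

>>> {"fn": "jog_arm", "kwargs": {
  "steps": [-0.001, 0, -0.012, 0, 0, 0, -0.0026, 0, -0.025, 0, 0, 0, -0.005, 0, -0.038, 0, 0, 0, -0.009, 0, -0.05, 0, 0, 0, -0.0135, 0, -0.062, 0, 0, 0, -0.019, 0, -0.0735, 0, 0, 0, -0.0325, 0, -0.095, 0, 0, 0, -0.049, 0, -0.1145, 0, 0, 0, -0.068, 0, -0.131, 0, 0, 0, -0.09, 0, -0.145, 0, 0, 0, -0.113, 0, -0.155, 0, 0, 0, -0.1375, 0, -0.162, 0, 0, 0, -0.163, 0, -0.165, 0, 0, 0, -0.188, 0, -0.164, 0, 0, 0, -0.2, 0, -0.162, 0, 0, 0, -0.2135, 0, -0.1595, 0, 0, 0, -0.2225, 0, -0.157, 0, 0, 0, -0.2225, 0, -0.157, 0, 0, 0]
}}

```text
t: 6.1
ee_pos: [0.6761, -0.2469, 0.2261]
tool_rot: [0.071, 0.997, -0.0, -0.0]
wrist_force: [-0.8, -0.3, -0.8]
grip_width: 0.1
finger_force: 0.0
```

```bash
python3 - <<'E'
from h import *
im,d,p=grab("scene"); save("sc1.png",im,2,(200,150,440,380))
E
```

```text
(no output)
```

View pics/sc1.png

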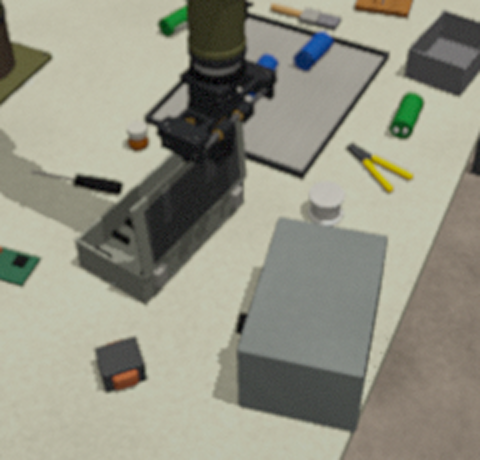

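The scene crop shows the lid up near vertical, gripper at its top (215,130), fingers no longer holding the tab. I'll measure the lid angle from depth.

```bash
python3 - <<'E'
from h import *
f=np.load("case.npz"); c,cx,cy=f["c"],f["cx"],f["cy"]
for n in("scene","top"):
    im,d,p=grab(n); C=cloud(p,d); q=C[...,:2]-c; X=q@cx; Y=q@cy; Z=C[...,2]
    for lo,hi in((-.12,-.06),(.06,.12)):
        m=(abs(X-.06)<.14)&(Y>lo)&(Y<hi)&(Z>.085)&(Z<.3)&(d>0)
        P=np.c_[X[m],Z[m]]; 
        if len(P)>20: print(n,len(P),P.min(0),P.max(0)); b=[(z,np.median(P[abs(P[:,1]-z)<.008,0]).round(3)) for z in np.arange(.09,.24,.02) if (abs(P[:,1]-z)<.008).any()]; print(b)
E
```

```text
scene 542 [0.05680112 0.0851085 ] [0.15455613 0.29959784]
[(np.float64(0.09), np.float64(0.073)), (np.float64(0.11), np.float64(0.071)), (np.float64(0.13), np.float64(0.07)), (np.float64(0.15000000000000002), np.float64(0.069)), (np.float64(0.17), np.float64(0.067)), (np.float64(0.19), np.float64(0.065))]
scene 221 [0.0653633  0.08519047] [0.15275076 0.29981684]
[(np.float64(0.09), np.float64(0.073)), (np.float64(0.11), np.float64(0.072)), (np.float64(0.13), np.float64(0.071)), (np.float64(0.15000000000000002), np.float64(0.069)), (np.float64(0.17), np.float64(0.068)), (np.float64(0.19), np.float64(0.067))]
top 65 [0.05811583 0.08611872] [0.0659242  0.20022827]
[(np.float64(0.09), np.float64(0.065)), (np.float64(0.11), np.float64(0.064)), (np.float64(0.13), np.float64(0.062)), (np.float64(0.15000000000000002), np.float64(0.061)), (np.float64(0.17), np.float64(0.059)), (np.float64(0.19), np.float64(0.059))]
top 135 [0.0589244  0.08598464] [0.0839313  0.29744017]
[(np.float64(0.09), np.float64(0.066)), (np.float64(0.11), np.float64(0.065)), (np.float64(0.13), np.float64(0.064)), (np.float64(0.15000000000000002), np.float64(0.062)), (np.float64(0.17), np.float64(0.061)), (np.float64(0.19), np.float64(0.061)), (np.float64(0.21000000000000002), np.float64(0.062))]
```

>>> {"fn": "jog_arm", "kwargs": {
  "steps": [0, 0, -0.05, 0, 0, 0, 0, 0, -0.09, 0, 0, 0, 0.05, 0, -0.09, 0, 0, 0, 0.1, 0, -0.09, 0, 0, 0, 0.13, 0, -0.09, 0, 0, 0, 0.13, 0, -0.05, 0, 0, 0, 0.13, 0, -0.015, 0, 0, 0, 0.12, 0, -0.01, 0, 0, 0, 0.105, 0, -0.01, 0, 0, 0, 0.09, 0, -0.01, 0, 0, 0, 0.075, 0, -0.01, 0, 0, 0, 0.06, 0, -0.01, 0, 0, 0, 0.045, 0, -0.01, 0, 0, 0, 0.03, 0, -0.01, 0, 0, 0, 0.02, 0, -0.01, 0, 0, 0, 0.02, 0, -0.01, 0, 0, 0, 0.02, 0, -0.01, 0, 0, 0, 0.02, 0, -0.06, 0, 0, 0, 0.02, 0, -0.1, 0, 0, 0],
  "fingers": 0
}}

```text
t: 8.62
ee_pos: [0.6562, -0.2438, 0.3279]
tool_rot: [0.071, 0.997, -0.0, 0.0]
wrist_force: [1.1, -0.2, -0.3]
grip_width: 0.002
finger_force: 0.0
```

```bash
python3 - <<'E'
from h import *
f=np.load("case.npz"); c,cx,cy=f["c"],f["cx"],f["cy"]
for n in("scene","top"):
    im,d,p=grab(n); C=cloud(p,d); q=C[...,:2]-c; X=q@cx; Y=q@cy; Z=C[...,2]
    for lo,hi in((-.12,-.06),(.06,.12)):
        m=(abs(X-.06)<.14)&(Y>lo)&(Y<hi)&(Z>.085)&(Z<.3)&(d>0)
        P=np.c_[X[m],Z[m]]; 
        if len(P)>20: print(n,len(P),[(z,np.median(P[abs(P[:,1]-z)<.008,0]).round(3)) for z in (.09,.11,.13,.15,.17,.19) if (abs(P[:,1]-z)<.008).any()])
rows([(.55,.0,.33),(.50,.20,.33),(.59,.30,.35)],171.9)
E
```

```text
scene 215 [(0.09, np.float64(0.085)), (0.11, np.float64(0.091)), (0.13, np.float64(0.098)), (0.15, np.float64(0.105)), (0.17, np.float64(0.112)), (0.19, np.float64(0.114))]
scene 157 [(0.09, np.float64(0.086)), (0.11, np.float64(0.092)), (0.13, np.float64(0.1)), (0.15, np.float64(0.105)), (0.17, np.float64(0.112)), (0.19, np.float64(0.115))]
top 400 [(0.09, np.float64(0.077)), (0.11, np.float64(0.083)), (0.13, np.float64(0.09)), (0.15, np.float64(0.097)), (0.17, np.float64(0.104)), (0.19, np.float64(0.11))]
top 464 [(0.09, np.float64(0.078)), (0.11, np.float64(0.085)), (0.13, np.float64(0.091)), (0.15, np.float64(0.098)), (0.17, np.float64(0.105)), (0.19, np.float64(0.112))]
0 [0.1423, 0.2263, 0.0005] [-0.1, 0.6, -0.1]
1 [0.2201, 0.4172, -0.0005] [-0.1, 0.6, -0.1]
2 [0.145, 0.5289, -0.0199] [-0.1, 0.6, -0.1]
```

>>> {"fn": "jog_arm", "kwargs": {
  "steps": [0.05, 0.05, 0, 0, 0, 0, 0.1, 0.1, 0, 0, 0, 0, 0.14, 0.16, 0, 0, 0, 0, 0.15, 0.22, 0, 0, 0, 0, 0.16, 0.28, 0, 0, 0, 0, 0.17, 0.34, 0, 0, 0, 0, 0.18, 0.4, 0, 0, 0, 0, 0.18, 0.46, 0, 0, 0, 0, 0.16, 0.5, 0, 0, 0, 0, 0.16, 0.5, 0, 0, 0, 0, 0.16, 0.5, 0, 0, 0, 0],
  "fingers": 0.8
}}

```text
t: 10.1
ee_pos: [0.5683, 0.2726, 0.3255]
tool_rot: [0.071, 0.997, -0.001, -0.001]
wrist_force: [-0.6, -0.7, 0.0]
grip_width: 0.8
finger_force: 0.0
```

```bash
python3 - <<'E'
from h import *
im,d,p=grab("wrist"); save("w1.png",im,1.25); Rm,t=cam(p); print("cam",-Rm.T@t,Rm.round(2)); pos,r,o=tool(); print(pos,o["joints"])
np.savez("w1.npz",im=im,d=d)
E
```

```text
cam [0.49327053 0.28333003 0.47224054] [[ 0.14  0.99 -0.  ]
 [ 0.95 -0.14  0.29]
 [ 0.29 -0.04 -0.96]]
[0.56847849 0.27188489 0.32579679] [-0.32459321  0.62617935 -0.3632217   1.4238761   0.23290891  1.13571616
  0.70425122]
```

View pics/w1.png

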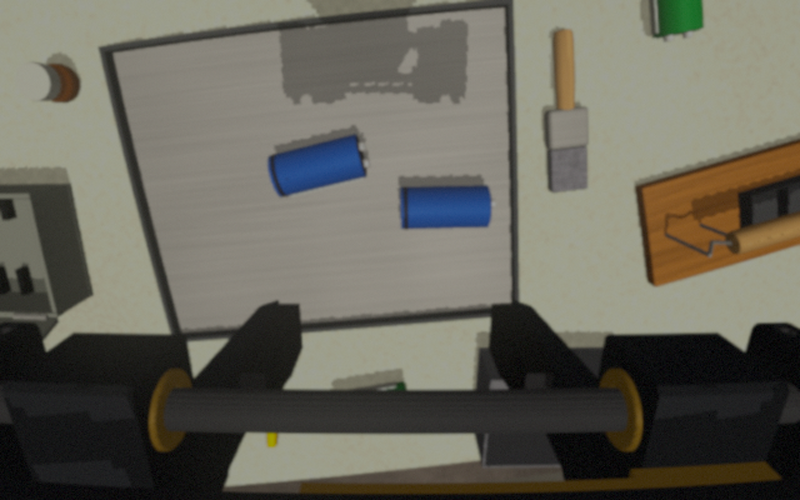

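The wrist view shows can B at (320,165) and can A at (446,207), both with studs at the right (+y) end and no stripe visible on top. I'll look from the −x side, tilted.

>>> {"fn": "jog_arm", "kwargs": {
  "steps": [0.03, 0, 0.02, 0, -8, 0, 0.06, 0, 0.04, 0, -15, 0, 0.09, 0, 0.06, 0, -23, 0, 0.11, 0, 0.09, 0, -30, 0, 0.117, 0, 0.105, 0, -30, 0, 0.117, 0, 0.105, 0, -30, 0, 0.117, 0, 0.105, 0, -30, 0]
}}

```text
t: 11.02
ee_pos: [0.4516, 0.2891, 0.2208]
tool_rot: [0.068, 0.964, -0.02, 0.257]
wrist_force: [-0.4, 0.4, 0.3]
grip_width: 0.799
finger_force: 0.0
```

```bash
python3 - <<'E'
from h import *
im,d,p=grab("wrist"); Rm,t=cam(p); print("cam",-Rm.T@t); np.savez("w2.npz",im=im,d=d)
hsv=cv2.cvtColor(im,cv2.COLOR_RGB2HSV); m=cv2.inRange(hsv,(105,120,40),(130,255,255)); n,l,s,c=cv2.connectedComponentsWithStats(m)
print([s[i].tolist() for i in range(1,n) if s[i,4]>100])
s0=np.load("scene0.npz")["im"][155:215,300:380]
a=cv2.resize(im[100:330,150:470],(640,460)); b=cv2.resize(s0,(640,480)); 
save("w2.png",cv2.resize(im,(640,400))); save("s0c.png",np.vstack([a,b]),.62)
E
```

```text
cam [0.31430056 0.30851188 0.31017415]
[[197, 122, 88, 53, 3217], [327, 160, 78, 38, 2757]]
```

View pics/s0c.png

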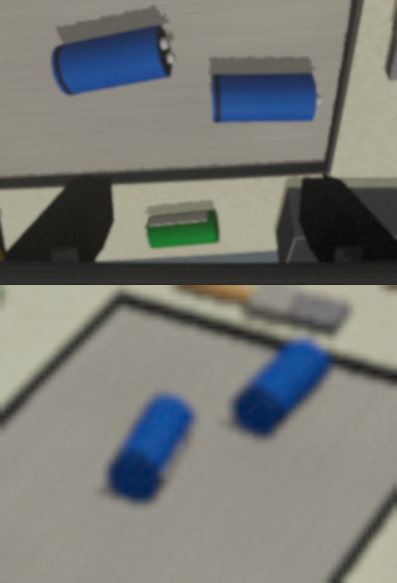

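Neither from the −x side (cans at (110,60) and (265,97) in the crop) nor from the scene camera is any stripe seen, so both stripes are near the bottom: each needs roughly half a turn (≈69 mm of rolling).

```bash
cat >> h.py <<'E'
def cans(p,im,z=.025):
    hsv=cv2.cvtColor(im,cv2.COLOR_RGB2HSV); m=cv2.inRange(hsv,(105,110,35),(130,255,255))
    n,l,s,c=cv2.connectedComponentsWithStats(m); out=[]
    for i in range(1,n):
        if s[i,4]<250: continue
        ys,xs=np.where(l==i); P=onplane(p,np.c_[xs,ys],z)[:,:2]
        hull=cv2.convexHull(P.astype(np.float32)); (cx,cy),(w,h),a=cv2.minAreaRect(hull)
        if w<h: w,h,a=h,w,a+90
        out.append((cx,cy,w,h,(a+180)%180)); print("can c=(%.4f,%.4f) len=%.3f wid=%.3f axis=%.1f deg"%out[-1])
    return out
E
python3 - <<'E'
from h import *
im,d,p=grab("top"); cans(p,im)
K=onplane(p,np.array([(257,177),(417,183),(411,314),(247,306)])/1.25,.018); print("tray",K[:,:2].round(3).tolist(),K.mean(0)[:2])
im,d,p=grab("wrist"); cans(p,im)
E
```

```text
can c=(0.5921,0.3209) len=0.098 wid=0.042 axis=83.2 deg
can c=(0.5314,0.1988) len=0.093 wid=0.041 axis=95.2 deg
tray [[0.725, 0.384], [0.71, -0.016], [0.385, -0.0], [0.404, 0.403]] [0.55594198 0.19273951]
can c=(0.5345,0.1912) len=0.105 wid=0.052 axis=95.2 deg
can c=(0.5963,0.3255) len=0.090 wid=0.058 axis=82.9 deg
```

```bash
python3 - <<'E'
from h import *
rows([(.5314,.1988,.16)],275.2)
E
```

```text
0 [-0.0462, -0.0789, 0.0985] [-27.0, 21.4, -100.8]
```

>>> {"fn": "jog_arm", "kwargs": {
  "steps": [-0.0462, -0.0789, 0.04, -27, 21.4, -100.8, -0.0462, -0.0789, 0.04, -27, 21.4, -100.8, -0.0462, -0.0789, 0.04, -27, 21.4, -100.8, -0.0462, -0.0789, 0.04, -27, 21.4, -100.8, -0.0462, -0.0789, 0.05, -27, 21.4, -100.8, -0.0462, -0.0789, 0.06, -27, 21.4, -100.8, -0.0462, -0.0789, 0.07, -27, 21.4, -100.8, -0.0462, -0.0789, 0.08, -27, 21.4, -100.8, -0.0462, -0.0789, 0.09, -27, 21.4, -100.8, -0.0462, -0.0789, 0.0985, -27, 21.4, -100.8, -0.0462, -0.0789, 0.0985, -27, 21.4, -100.8, -0.0462, -0.0789, 0.0985, -27, 21.4, -100.8, -0.0462, -0.0789, 0.0985, -27, 21.4, -100.8, -0.0462, -0.0789, 0.0985, -27, 21.4, -100.8],
  "fingers": 0.65
}}

```text
t: 12.92
ee_pos: [0.532, 0.1985, 0.1598]
tool_rot: [0.737, -0.676, -0.0, -0.001]
wrist_force: [-0.2, 0.3, 0.6]
grip_width: 0.647
finger_force: 0.0
```

```bash
python3 - <<'E'
from h import *
im,d,p=grab("wrist"); save("w3.png",im); cans(p,im)
im,d,p=grab("top"); cans(p,im)
pos,r,o=tool(); print(pos,r.as_matrix().round(3),o["joints"])
rows([(.5314,.1988,.035)],275.2)
E
```

```text
can c=(0.5362,0.1558) len=0.041 wid=0.006 axis=5.0 deg
can c=(0.5315,0.2064) len=0.091 wid=0.042 axis=95.1 deg
can c=(0.5741,0.2784) len=0.023 wid=0.013 axis=91.8 deg
can c=(0.5770,0.3101) len=0.044 wid=0.018 axis=71.0 deg
can c=(0.5993,0.3785) len=0.040 wid=0.016 axis=6.0 deg
[0.53071074 0.19845766 0.15952297] [[ 0.088 -0.996  0.   ]
 [-0.996 -0.088 -0.   ]
 [ 0.    -0.    -1.   ]] [ 0.03309242  0.85003453 -0.85210004  1.80069909  0.81818924  0.88704626
  2.02327786]
0 [-0.0003, -0.0007, 0.1245] [-0.0, -0.0, -0.1]
```

View pics/w3.png

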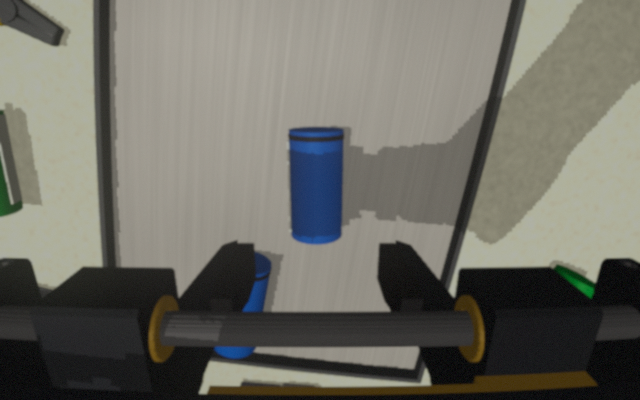

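Can B sits at (317,185), centred between the fingers, no stripe on top; can A partly hidden at (243,305). Descend and roll B toward +x.

>>> {"fn": "jog_arm", "kwargs": {
  "steps": [0, 0, 0.06, 0, 0, 0, 0, 0, 0.11, 0, 0, 0, 0, 0, 0.125, 0, 0, 0, 0, 0, 0.125, 0, 0, 0, 0, -0.005, 0.125, 0, 0, 0, 0, -0.01, 0.125, 0, 0, 0, 0, -0.016, 0.125, 0, 0, 0, 0, -0.022, 0.125, 0, 0, 0, 0, -0.028, 0.125, 0, 0, 0, 0, -0.034, 0.125, 0, 0, 0, 0, -0.04, 0.125, 0, 0, 0, 0, -0.046, 0.125, 0, 0, 0, 0, -0.052, 0.125, 0, 0, 0, 0, -0.058, 0.125, 0, 0, 0, 0, -0.063, 0.125, 0, 0, 0, 0, -0.067, 0.125, 0, 0, 0, 0, -0.07, 0.125, 0, 0, 0, 0, -0.072, 0.125, 0, 0, 0, 0, -0.073, 0.125, 0, 0, 0, 0, -0.073, 0.125, 0, 0, 0]
}}

```text
t: 15.52
ee_pos: [0.6152, 0.2082, 0.0461]
tool_rot: [0.737, -0.675, 0.007, -0.01]
wrist_force: [8.4, -7.6, 52.4]
grip_width: 0.648
finger_force: 26.0
```

>>> {"fn": "jog_arm", "kwargs": {
  "steps": [0, 0, 0, 0, 0, 0, 0, 0.002, 0, 0, 0, 0, 0, 0.003, -0.01, 0, 0, 0, 0, 0.003, -0.06, 0, 0, 0, 0, 0.003, -0.12, 0, 0, 0, 0, 0.003, -0.12, 0, 0, 0]
}}

```text
t: 16.27
ee_pos: [0.6026, 0.2086, 0.1598]
tool_rot: [0.739, -0.674, 0.001, -0.004]
wrist_force: [-0.4, -0.9, -0.5]
grip_width: 0.651
finger_force: 0.0
```

```bash
python3 - <<'E'
from h import *
im,d,p=grab("wrist"); save("w4.png",im,1.0); cans(p,im); np.savez("w4.npz",im=im,d=d)
im,d,p=grab("top"); cans(p,im)
E
```

```text
can c=(0.5625,0.1580) len=0.042 wid=0.006 axis=5.5 deg
can c=(0.5582,0.2084) len=0.091 wid=0.043 axis=95.1 deg
can c=(0.5875,0.2788) len=0.042 wid=0.024 axis=170.1 deg
can c=(0.5917,0.3124) len=0.052 wid=0.043 axis=82.9 deg
can c=(0.5950,0.3803) len=0.034 wid=0.010 axis=5.8 deg
can c=(0.5925,0.3213) len=0.097 wid=0.043 axis=82.4 deg
```

View pics/w4.png

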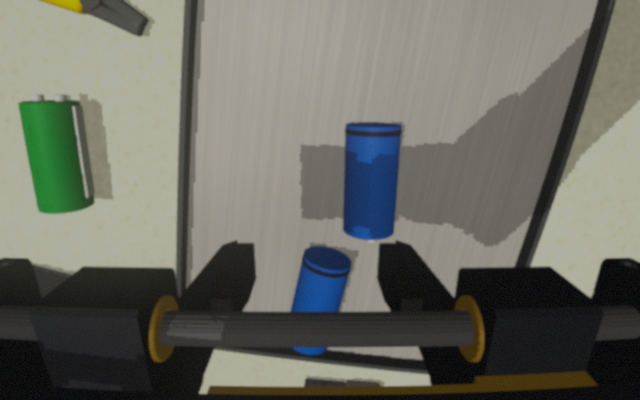

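The picture shows B at (373,180) moved only 27 mm with high force (finger pads are grippy and jam the roll); A at (325,300). I'll instead roll from above with closed fingertips pressing lightly on the top and moving at twice the can's travel.

```bash
python3 - <<'E'
from h import *
rows([(.5465,.2005,.085),(.5465,.2005,.0672),(.5465+.0239,.2005+.0021,.0672)],275.2)
E
```

```text
0 [0.0003, 0.0542, 0.0697] [-0.0, -0.1, 0.1]
1 [0.0003, 0.0542, 0.0875] [-0.0, -0.1, 0.1]
2 [0.0004, 0.0302, 0.0875] [-0.0, -0.1, 0.1]
```

>>> {"fn": "jog_arm", "kwargs": {
  "steps": [0, 0.054, 0.01, 0, 0, 0, 0, 0.054, 0.05, 0, 0, 0, 0, 0.054, 0.075, 0, 0, 0, 0, 0.054, 0.083, 0, 0, 0, 0, 0.054, 0.087, 0, 0, 0, 0, 0.054, 0.0875, 0, 0, 0],
  "fingers": 0
}}

```text
t: 17.12
ee_pos: [0.5463, 0.2013, 0.0668]
tool_rot: [0.739, -0.673, 0.0, 0.0]
wrist_force: [0.2, -0.3, 0.6]
grip_width: 0.01
finger_force: 0.0
```

>>> {"fn": "jog_arm", "kwargs": {
  "steps": [0, 0, 0.001, 0, 0, 0, 0, 0, 0.001, 0, 0, 0, 0, -0.004, 0.001, 0, 0, 0, 0, -0.008, 0.001, 0, 0, 0, 0, -0.012, 0.001, 0, 0, 0]
}}

```text
t: 17.75
ee_pos: [0.5585, 0.2022, 0.0655]
tool_rot: [0.739, -0.673, 0.0, 0.001]
wrist_force: [0.5, 0.8, -0.3]
grip_width: 0.003
finger_force: 0.0
```

```bash
python3 - <<'E'
from h import *
for n in ("top","wrist"):
    im,d,p=grab(n); print(n); cans(p,im)
    if n=="wrist": save("w5.png",im)
E
```

```text
top
wrist
can c=(0.5634,0.1581) len=0.043 wid=0.010 axis=7.0 deg
can c=(0.5584,0.2112) len=0.095 wid=0.043 axis=95.3 deg
```

View pics/w5.png

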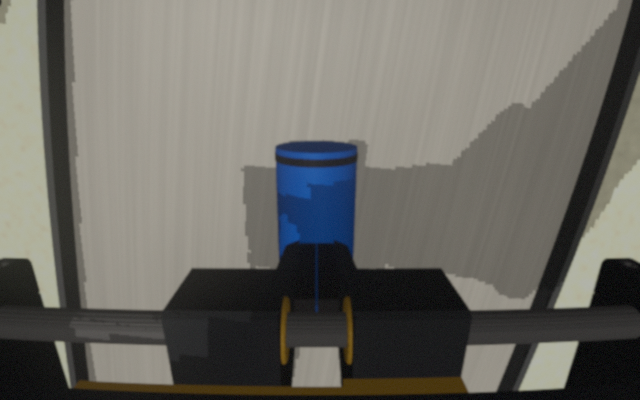

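The fingertips stand right over B (317,200), about as wide as the can and apparently not yet touching. I'll back up to the trailing side and feel down.

>>> {"fn": "jog_arm", "kwargs": {
  "steps": [0, 0.007, -0.002, 0, 0, 0, 0, 0.013, -0.002, 0, 0, 0, 0, 0.013, 0, 0, 0, 0, 0, 0.013, 0.001, 0, 0, 0, 0, 0.013, 0.002, 0, 0, 0, 0, 0.013, 0.002, 0, 0, 0]
}}

```text
t: 18.6
ee_pos: [0.5451, 0.201, 0.0633]
tool_rot: [0.739, -0.673, -0.0, 0.001]
wrist_force: [-0.0, -1.1, 0.5]
grip_width: 0.005
finger_force: 0.0
```

>>> {"fn": "jog_arm", "kwargs": {
  "steps": [0, 0, 0.001, 0, 0, 0, 0, 0, 0.002, 0, 0, 0, 0, 0, 0.002, 0, 0, 0]
}}

```text
t: 18.98
ee_pos: [0.545, 0.2009, 0.0614]
tool_rot: [0.739, -0.673, -0.0, 0.001]
wrist_force: [-0.5, -0.3, -0.1]
grip_width: 0.003
finger_force: 0.0
```

```bash
python3 - <<'E'
from h import *
print(bot.tip_reach,[a for a in dir(bot) if a[0]!='_'])
im,d,p=grab("wrist"); C=cloud(p,d); 
for v,u in((200,317),(230,317),(160,317),(200,200),(200,450),(262,300),(300,200)): print(v,u,C[v,u].round(4),im[v,u])
f=np.load("w4.npz"); 
E
```

```text
0.022 ['MotionError', 'tip_reach']
200 317 [0.5467 0.1775 0.0421] [ 24  55 104]
230 317 [0.5452 0.1935 0.0425] [ 24  51 102]
160 317 [0.5486 0.1572 0.0427] [37 40 51]
200 200 [0.6177 0.1965 0.0033] [158 156 145]
200 450 [0.4634 0.1818 0.0043] [113 109 103]
262 300 [0.5523 0.1924 0.0807] [21 22 24]
300 200 [0.5727 0.1698 0.1446] [29 29 27]
```

```bash
python3 - <<'E'
from h import *
pos,r,o=tool(); print(pos)
im,d,p=grab("wrist"); C=cloud(p,d); cans(p,im)
for z in(-.03,0,.022): print(z, proj(p,pos+r.apply([0,0,z])).round(0), (pos+r.apply([0.009,0,z])).round(3), proj(p,pos+r.apply([0.009,0,z])).round(0))
for v in(235,242,246,250,256,262,270,285): print(v,[tuple(C[v,u].round(3)) for u in(290,310,330,345)])
im2,d2,p2=grab("scene"); save("sc2.png",im2,5,(300,150,400,220))
E
```

```text
[0.54501027 0.20098495 0.06145463]
can c=(0.5637,0.1579) len=0.043 wid=0.010 axis=5.3 deg
can c=(0.5588,0.2097) len=0.092 wid=0.044 axis=95.3 deg
-0.03 [[316. 297.]] [0.546 0.192 0.091] [[316. 276.]]
0 [[316. 260.]] [0.546 0.192 0.061] [[316. 243.]]
0.022 [[316. 241.]] [0.546 0.192 0.039] [[316. 225.]]
235 [(np.float64(0.559), np.float64(0.195), np.float64(0.047)), (np.float64(0.549), np.float64(0.196), np.float64(0.044)), (np.float64(0.537), np.float64(0.202), np.float64(0.028)), (np.float64(0.526), np.float64(0.211), np.float64(0.004))]
242 [(np.float64(0.558), np.float64(0.2), np.float64(0.047)), (np.float64(0.548), np.float64(0.199), np.float64(0.045)), (np.float64(0.535), np.float64(0.217), np.float64(0.004)), (np.float64(0.525), np.float64(0.216), np.float64(0.004))]
246 [(np.float64(0.557), np.float64(0.191), np.float64(0.069)), (np.float64(0.549), np.float64(0.192), np.float64(0.066)), (np.float64(0.54), np.float64(0.192), np.float64(0.064)), (np.float64(0.533), np.float64(0.189), np.float64(0.069))]
250 [(np.float64(0.557), np.float64(0.191), np.float64(0.074)), (np.float64(
[... 420 characters left out ...]
.556), np.float64(0.192), np.float64(0.083)), (np.float64(0.548), np.float64(0.192), np.float64(0.08)), (np.float64(0.54), np.float64(0.191), np.float64(0.081)), (np.float64(0.534), np.float64(0.189), np.float64(0.083))]
270 [(np.float64(0.556), np.float64(0.191), np.float64(0.09)), (np.float64(0.548), np.float64(0.193), np.float64(0.086)), (np.float64(0.54), np.float64(0.192), np.float64(0.086)), (np.float64(0.535), np.float64(0.189), np.float64(0.091))]
285 [(np.float64(0.555), np.float64(0.191), np.float64(0.101)), (np.float64(0.548), np.float64(0.192), np.float64(0.098)), (np.float64(0.541), np.float64(0.191), np.float64(0.099)), (np.float64(0.536), np.float64(0.189), np.float64(0.101))]
```

View pics/sc2.png

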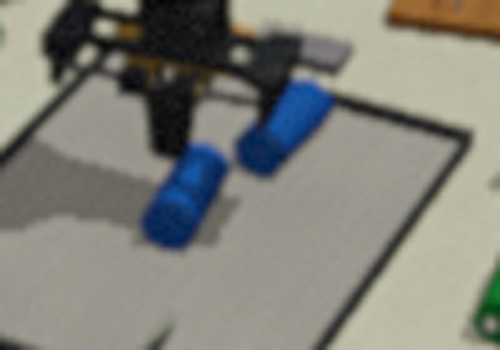

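The scene crop shows the fingertips at (170,150) still clear above can B; the wrist depth puts the visible fingertip ends about 24 mm higher than the TCP data suggest. I feel further down.

>>> {"fn": "jog_arm", "kwargs": {
  "steps": [0, 0, 0.004, 0, 0, 0, 0, 0, 0.008, 0, 0, 0, 0, 0, 0.011, 0, 0, 0, 0, 0, 0.012, 0, 0, 0, 0, 0, 0.012, 0, 0, 0]
}}

```text
t: 19.75
ee_pos: [0.545, 0.201, 0.0494]
tool_rot: [0.739, -0.673, -0.0, 0.001]
wrist_force: [0.5, 0.1, 0.6]
grip_width: 0.007
finger_force: 0.0
```

>>> {"fn": "jog_arm", "kwargs": {
  "steps": [0, 0, 0.001, 0, 0, 0, 0, 0, 0.002, 0, 0, 0, 0, 0, 0.003, 0, 0, 0, 0, 0, 0.003, 0, 0, 0]
}}

```text
t: 20.25
ee_pos: [0.5451, 0.201, 0.0467]
tool_rot: [0.739, -0.673, 0.0, 0.001]
wrist_force: [-0.5, -0.9, 3.1]
grip_width: 0.001
finger_force: 1.0
```

Contact found at reported TCP z ≈ 0.047: the fingertips are in effect at the reported TCP height. Now roll B from the top.

>>> {"fn": "jog_arm", "kwargs": {
  "steps": [0, 0, 0.001, 0, 0, 0, 0, -0.003, 0.001, 0, 0, 0, 0, -0.007, 0.001, 0, 0, 0, 0, -0.011, 0.001, 0, 0, 0, 0, -0.015, 0.001, 0, 0, 0, 0, -0.019, 0.001, 0, 0, 0, 0, -0.023, 0.001, 0, 0, 0, 0, -0.027, 0.001, 0, 0, 0, 0, -0.031, 0.001, 0, 0, 0, 0, -0.035, 0.001, 0, 0, 0, 0, -0.039, 0.001, 0, 0, 0, 0, -0.043, 0.001, 0, 0, 0, 0, -0.046, 0.001, 0, 0, 0, 0, -0.048, 0.001, 0, 0, 0, 0, -0.049, 0.001, 0, 0, 0, 0, -0.049, 0.001, 0, 0, 0]
}}

```text
t: 22.25
ee_pos: [0.5956, 0.2057, 0.0471]
tool_rot: [0.739, -0.674, 0.001, -0.001]
wrist_force: [1.6, -1.7, 9.1]
grip_width: 0.003
finger_force: 4.8
```

>>> {"fn": "jog_arm", "kwargs": {
  "steps": [0, 0, -0.01, 0, 0, 0, 0, 0, -0.07, 0, 0, 0, 0, 0, -0.11, 0, 0, 0, 0, 0, -0.11, 0, 0, 0]
}}

```text
t: 22.75
ee_pos: [0.5953, 0.2072, 0.159]
tool_rot: [0.739, -0.673, 0.001, -0.002]
wrist_force: [0.9, 0.7, 0.1]
grip_width: 0.006
finger_force: 0.0
```

```bash
python3 - <<'E'
from h import *
im,d,p=grab("wrist"); cans(p,im); save("w6.png",im); np.savez("w6.npz",im=im,d=d)
hsv=cv2.cvtColor(im,cv2.COLOR_RGB2HSV); m=((hsv[...,1]<40)&(hsv[...,2]>190)).astype(np.uint8); print([s.tolist() for s in cv2.connectedComponentsWithStats(m)[2][1:] if s[4]>40])
E
```

```text
can c=(0.5876,0.1602) len=0.041 wid=0.006 axis=5.4 deg
can c=(0.5825,0.2118) len=0.093 wid=0.042 axis=95.4 deg
[]
```

View pics/w6.png

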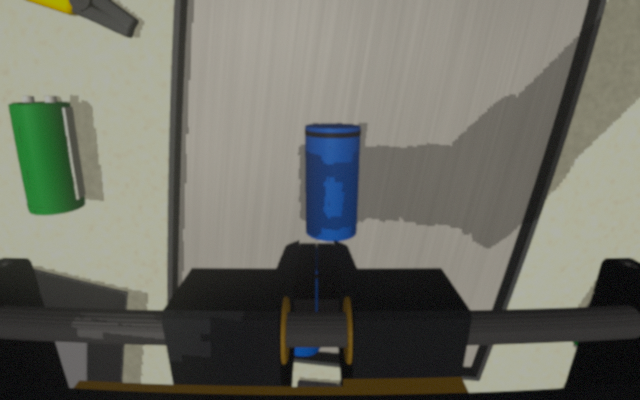

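B rolled 24 mm with good contact (now at (333,180)), still no stripe on top; repeat the stroke.

>>> {"fn": "jog_arm", "kwargs": {
  "steps": [0, 0.026, 0.05, 0, 0, 0, 0, 0.026, 0.1, 0, 0, 0, 0, 0.026, 0.11, 0, 0, 0, 0, 0.026, 0.113, 0, 0, 0, 0, 0.026, 0.113, 0, 0, 0, 0, 0.023, 0.113, 0, 0, 0, 0, 0.019, 0.113, 0, 0, 0, 0, 0.015, 0.113, 0, 0, 0, 0, 0.01, 0.113, 0, 0, 0, 0, 0.005, 0.113, 0, 0, 0, 0, 0, 0.113, 0, 0, 0, 0, -0.005, 0.113, 0, 0, 0, 0, -0.01, 0.113, 0, 0, 0, 0, -0.015, 0.113, 0, 0, 0, 0, -0.019, 0.113, 0, 0, 0, 0, -0.022, 0.113, 0, 0, 0, 0, -0.024, 0.113, 0, 0, 0, 0, -0.024, 0.113, 0, 0, 0]
}}

```text
t: 25.05
ee_pos: [0.6223, 0.2062, 0.0471]
tool_rot: [0.738, -0.675, 0.004, -0.001]
wrist_force: [1.5, -6.3, 25.0]
grip_width: 0.004
finger_force: 12.6
```

>>> {"fn": "jog_arm", "kwargs": {
  "steps": [0, 0, -0.01, 0, 0, 0, 0, 0, -0.07, 0, 0, 0, 0, 0, -0.113, 0, 0, 0, 0, 0, -0.113, 0, 0, 0]
}}

```text
t: 25.55
ee_pos: [0.619, 0.2096, 0.1589]
tool_rot: [0.739, -0.673, 0.0, -0.002]
wrist_force: [0.0, -0.7, -0.1]
grip_width: 0.003
finger_force: 0.0
```

```bash
python3 - <<'E'
from h import *
im,d,p=grab("wrist"); cc=cans(p,im); np.savez("w7.npz",im=im,d=d); save("w7.png",im)
hsv=cv2.cvtColor(im,cv2.COLOR_RGB2HSV); m=((hsv[...,1]<60)&(hsv[...,2]>170)).astype(np.uint8); print([s.tolist() for s in cv2.connectedComponentsWithStats(m)[2][1:] if s[4]>40])
print(im[170,295:380].tolist()[::5]); print(tool()[0])
E
```

```text
can c=(0.6152,0.1630) len=0.041 wid=0.006 axis=5.4 deg
can c=(0.6114,0.2136) len=0.091 wid=0.041 axis=94.6 deg
can c=(0.5968,0.3799) len=0.032 wid=0.012 axis=5.4 deg
[[159, 0, 20, 13, 66], [0, 0, 202, 292, 32402], [0, 38, 26, 19, 65], [533, 106, 107, 201, 10252], [465, 344, 110, 46, 2412], [295, 363, 43, 22, 502]]
[[154, 150, 140], [77, 81, 92], [38, 55, 89], [33, 54, 96], [32, 55, 101], [35, 59, 106], [38, 62, 110], [33, 59, 109], [31, 57, 107], [32, 57, 104], [109, 107, 99], [108, 107, 97], [106, 103, 98], [109, 106, 98], [109, 106, 99], [106, 101, 95], [108, 105, 97]]
[0.61797913 0.20833496 0.15649761]
```

```bash
cat >> h.py <<'E'
def prof(p,im,d,c,axis):
    """saturation per 15deg bin around can; + angles = +x side"""
    C=cloud(p,d); a=np.radians(axis); ax=np.array([np.cos(a),np.sin(a)]); n=np.array([ax[1],-ax[0]])
    if n[0]<0:n=-n
    q=C[...,:2]-np.array(c[:2]); A=q@ax; X=q@n; Z=C[...,2]-.025
    m=(d>0)&(abs(A)<.038)&(abs(np.hypot(X,Z)-.022)<.005)&(Z>-.018)
    th=np.degrees(np.arctan2(X,Z)); hsv=cv2.cvtColor(im,cv2.COLOR_RGB2HSV)
    print([(b,int(np.median(hsv[...,1][k])),int(k.sum())) for b in range(-120,121,10) for k in [m&(abs(th-b)<5)] if k.sum()>5])
E
python3 - <<'E'
from h import *
f=np.load("w7.npz"); im,d,p=grab("wrist"); prof(p,im,d,(.611,.208),94.6)
f=np.load("top0.npz"); p=cams.camera_params("top"); prof(p,f["im"],f["d"],(.531,.199),95.2); prof(p,f["im"],f["d"],(.592,.321),83)
f=np.load("scene0.npz"); p=cams.camera_params("scene"); prof(p,f["im"],f["d"],(.531,.199),95.2); prof(p,f["im"],f["d"],(.592,.321),83)
im,d,p=grab("scene");prof(p,im,d,(.611,.208),94.6); Rm,t=cam(p);print(-Rm.T@t)
E
```

```text
[(-70, 25, 67), (-60, 26, 246), (-50, 26, 264), (-40, 26, 279), (-30, 35, 508), (-20, 196, 438), (-10, 196, 477), (0, 193, 479), (10, 185, 484), (20, 181, 452), (30, 174, 410), (40, 168, 339), (50, 161, 273), (60, 149, 201), (70, 107, 118), (80, 43, 38)]
[(-80, 54, 7), (-70, 86, 8), (-60, 193, 22), (-50, 231, 24), (-40, 236, 25), (-30, 236, 25), (-20, 226, 33), (-10, 221, 30), (0, 211, 30), (10, 214, 28), (20, 226, 29), (30, 235, 21), (40, 230, 26), (50, 231, 12), (60, 235, 15), (70, 157, 7), (80, 88, 15)]
[(-80, 63, 8), (-70, 129, 12), (-60, 209, 20), (-50, 237, 20), (-40, 238, 22), (-30, 233, 28), (-20, 231, 32), (-10, 222, 31), (0, 216, 28), (10, 220, 29), (20, 229, 28), (30, 233, 22), (40, 231, 29), (50, 233, 13), (60, 230, 12), (70, 193, 6)]
[(-40, 80, 6), (-20, 181, 11), (-10, 223, 8), (0, 215, 14), (10, 218, 10), (20, 214, 12), (30, 215, 14), (40, 217, 11), (50, 227, 11), (60, 203, 9), (80, 68, 12)]
[(-30, 118, 8), (-10, 213, 12), (0, 221, 6), (10, 222, 11), (20, 213, 14), (30, 218, 11), (40, 219, 9), (50, 213, 8), (60, 222, 12), (70, 228, 8), (80, 219, 6), (90, 194, 8)]
[(-40, 30, 10), (-30, 93, 10), (-20, 170, 8), (-10, 211, 15), (0, 219, 11), (10, 219, 12), (20, 216, 10), (30, 223, 13), (40, 217, 9), (50, 226, 9), (60, 239, 6), (70, 207, 7)]
[ 1.10489971 -1.04258221  1.03696039]
```

```bash
python3 - <<'E'
from h import *
im,d,p=grab("wrist"); cc=cans(p,im); C=cloud(p,d)
print([(u,C[170,u].round(3).tolist(),im[170,u].tolist()) for u in range(285,380,6)])
im,d,p=grab("top"); cans(p,im)
E
```

```text
can c=(0.6156,0.1627) len=0.042 wid=0.006 axis=5.3 deg
can c=(0.6121,0.2136) len=0.090 wid=0.041 axis=94.2 deg
can c=(0.5973,0.3764) len=0.038 wid=0.021 axis=5.1 deg
[(285, [0.644, 0.2, 0.004], [150, 146, 137]), (291, [0.639, 0.199, 0.004], [153, 150, 141]), (297, [0.633, 0.192, 0.035], [39, 50, 80]), (303, [0.628, 0.19, 0.041], [36, 55, 93]), (309, [0.624, 0.189, 0.045], [33, 54, 100]), (315, [0.619, 0.188, 0.048], [32, 58, 106]), (321, [0.615, 0.188, 0.046], [32, 60, 108]), (327, [0.61, 0.187, 0.048], [30, 60, 109]), (333, [0.606, 0.187, 0.046], [30, 56, 105]), (339, [0.601, 0.187, 0.044], [84, 89, 101]), (345, [0.596, 0.187, 0.042], [110, 108, 100]), (351, [0.591, 0.188, 0.035], [108, 106, 99]), (357, [0.582, 0.194, 0.005], [108, 105, 99]), (363, [0.577, 0.194, 0.004], [107, 104, 97]), (369, [0.571, 0.193, 0.004], [108, 104, 97]), (375, [0.566, 0.193, 0.004], [109, 106, 97])]
can c=(0.5920,0.3198) len=0.100 wid=0.042 axis=83.2 deg
```

```bash
python3 - <<'E'
from h import *
print(tool()[0]); rows([(.6035,.2066,.06),(.6035,.2066,.0465),(.6035+.032,.2066+.0027,.0465)],275.2)
E
```

```text
[0.61685243 0.20713742 0.15360951]
0 [-0.0009, 0.013, 0.0937] [0.2, -0.1, 0.2]
1 [-0.0009, 0.0129, 0.1072] [0.2, -0.1, 0.2]
2 [-0.0006, -0.0192, 0.107] [0.2, -0.1, 0.2]
```

>>> {"fn": "jog_arm", "kwargs": {
  "steps": [0, 0.013, 0.05, 0, 0, 0, 0, 0.013, 0.08, 0, 0, 0, 0, 0.013, 0.09, 0, 0, 0, 0, 0.013, 0.09, 0, 0, 0, 0, 0.013, 0.09, 0, 0, 0, 0, 0.013, 0.09, 0, 0, 0]
}}

```text
t: 26.55
ee_pos: [0.6055, 0.207, 0.0667]
tool_rot: [0.739, -0.673, 0.0, -0.0]
wrist_force: [-0.1, -0.3, -0.0]
grip_width: 0.006
finger_force: 0.0
```

>>> {"fn": "jog_arm", "kwargs": {
  "steps": [0, 0.002, 0.01, 0, 0, 0, 0, 0.002, 0.018, 0, 0, 0, 0, 0.002, 0.0205, 0, 0, 0, 0, 0.002, 0.0205, 0, 0, 0, 0, -0.001, 0.0205, 0, 0, 0, 0, -0.005, 0.0205, 0, 0, 0, 0, -0.009, 0.0205, 0, 0, 0, 0, -0.013, 0.0205, 0, 0, 0, 0, -0.017, 0.0205, 0, 0, 0, 0, -0.021, 0.0205, 0, 0, 0, 0, -0.025, 0.0205, 0, 0, 0, 0, -0.028, 0.0205, 0, 0, 0, 0, -0.03, 0.0205, 0, 0, 0, 0, -0.03, 0.0205, 0, 0, 0]
}}

```text
t: 28.3
ee_pos: [0.6371, 0.2094, 0.0473]
tool_rot: [0.739, -0.674, 0.002, -0.001]
wrist_force: [-0.2, -2.0, 13.6]
grip_width: 0.007
finger_force: 7.0
```

>>> {"fn": "jog_arm", "kwargs": {
  "steps": [0, 0, -0.01, 0, 0, 0, 0, 0, -0.07, 0, 0, 0, 0, 0, -0.12, 0, 0, 0, 0, 0, -0.12, 0, 0, 0, 0, 0, -0.12, 0, 0, 0]
}}

```text
t: 28.92
ee_pos: [0.6342, 0.2088, 0.1638]
tool_rot: [0.739, -0.673, -0.0, 0.002]
wrist_force: [0.3, -0.1, -0.8]
grip_width: 0.006
finger_force: 0.0
```

```bash
cat >> h.py <<'E'
def strip(p,im,d,c,axis):
    """can extent across its axis from depth, and non-blue band on it"""
    C=cloud(p,d); a=np.radians(axis); ax=np.array([np.cos(a),np.sin(a)]); n=np.array([ax[1],-ax[0]])
    if n[0]<0:n=-n
    q=C[...,:2]-np.array(c[:2]); A=q@ax; X=q@n; Z=C[...,2]
    m=(d>0)&(abs(A)<.03)&(abs(X)<.045)&(Z>.03)&(Z<.052); lo,hi=np.percentile(X[m],[1,99]); mid=(lo+hi)/2
    sat=cv2.cvtColor(im,cv2.COLOR_RGB2HSV)[...,1]
    w=m&(sat<100); print("mid %.4f half %.4f n %d centre"%(mid,(hi-lo)/2,m.sum()),(np.array(c[:2])+n*mid).round(4),"white",w.sum())
    if w.sum()>20:
        l,h=np.percentile(X[w],[3,97])-mid; print("stripe x %.4f..%.4f -> deg %.0f..%.0f"%(l,h,*np.degrees(np.arcsin(np.clip([l/.022,h/.022],-1,1)))))
E
python3 - <<'E'
from h import *
im,d,p=grab("wrist"); cans(p,im); strip(p,im,d,(.6285,.209),94.5); prof(p,im,d,(.6285,.209),94.5); print(tool()[0])
E
```

```text
can c=(0.6315,0.1642) len=0.041 wid=0.006 axis=5.3 deg
can c=(0.6266,0.2153) len=0.091 wid=0.041 axis=95.2 deg
can c=(0.5824,0.2743) len=0.031 wid=0.019 axis=5.0 deg
mid -0.0013 half 0.0208 n 3704 centre [0.6272 0.2089] white 1601
stripe x -0.0205..0.0207 -> deg -69..70
[(-80, 21, 25), (-70, 68, 100), (-60, 148, 176), (-50, 169, 279), (-40, 175, 336), (-30, 28, 327), (-20, 24, 489), (-10, 24, 471), (0, 23, 486), (10, 157, 433), (20, 168, 406), (30, 163, 362), (40, 157, 302), (50, 150, 243), (60, 136, 163), (70, 81, 99), (80, 27, 27)]
[0.63384611 0.20852532 0.16310342]
```

>>> {"fn": "jog_arm", "kwargs": {
  "steps": [0, 0.011, 0.05, 0, 0, 0, 0, 0.011, 0.1, 0, 0, 0, 0, 0.011, 0.112, 0, 0, 0, 0, 0.011, 0.1165, 0, 0, 0, 0, 0.011, 0.1165, 0, 0, 0, 0, 0.009, 0.1165, 0, 0, 0, 0, 0.006, 0.1165, 0, 0, 0, 0, 0.003, 0.1165, 0, 0, 0, 0, 0.002, 0.1165, 0, 0, 0, 0, 0.002, 0.1165, 0, 0, 0]
}}

```text
t: 30.22
ee_pos: [0.6327, 0.2092, 0.0484]
tool_rot: [0.739, -0.673, -0.0, 0.001]
wrist_force: [-0.6, -0.2, -0.6]
grip_width: 0.007
finger_force: 0.0
```

>>> {"fn": "jog_arm", "kwargs": {
  "steps": [0, 0, -0.01, 0, 0, 0, 0, 0, -0.07, 0, 0, 0, 0, 0, -0.12, 0, 0, 0, 0, 0, -0.12, 0, 0, 0, 0, 0, -0.12, 0, 0, 0]
}}

```text
t: 30.85
ee_pos: [0.6325, 0.2089, 0.1684]
tool_rot: [0.739, -0.673, 0.0, 0.001]
wrist_force: [0.3, -0.5, 0.1]
grip_width: 0.004
finger_force: 0.0
```

```bash
python3 - <<'E'
from h import *
im,d,p=grab("wrist"); strip(p,im,d,(.630,.209),95); prof(p,im,d,(.630,.209),95); print(tool()[0])
im,d,p=grab("top"); cans(p,im)
# A: feel start
rows([(.582,.315,.16),(.582,.315,.0465)],263.)
E
```

```text
mid -0.0014 half 0.0208 n 3598 centre [0.6286 0.2089] white 1556
stripe x -0.0206..0.0207 -> deg -70..70
[(-80, 22, 36), (-70, 78, 108), (-60, 159, 190), (-50, 177, 272), (-40, 183, 341), (-30, 136, 302), (-20, 20, 488), (-10, 25, 475), (0, 27, 468), (10, 85, 410), (20, 170, 401), (30, 166, 338), (40, 160, 288), (50, 153, 213), (60, 139, 160), (70, 85, 90), (80, 26, 33)]
[0.63214477 0.20853151 0.1674902 ]
can c=(0.5926,0.3219) len=0.096 wid=0.042 axis=83.3 deg
0 [-0.1107, 0.0399, 0.0069] [0.2, -0.1, 12.3]
1 [-0.111, 0.0395, 0.1204] [0.2, -0.1, 12.3]
```

B now has its stripe centred near −5°. On to can A, rolling it towards −x (away from B).

```bash
python3 - <<'E'
from h import *
print(tool()[0]);rows([(.6055,.3195,.16),(.6055,.3195,.0465),(.556,.3255,.0465)],263.)
E
```

```text
[0.63204162 0.2085051  0.16706791]
0 [-0.113, 0.0161, 0.0069] [0.2, -0.1, 12.3]
1 [-0.1133, 0.0157, 0.1204] [0.2, -0.1, 12.3]
2 [-0.1238, 0.0644, 0.1205] [0.2, -0.1, 12.3]
```

>>> {"fn": "jog_arm", "kwargs": {
  "steps": [-0.06, 0.008, 0, 0, 0, 12.3, -0.113, 0.016, 0.005, 0, 0, 12.3, -0.113, 0.016, 0.06, 0, 0, 12.3, -0.113, 0.016, 0.1, 0, 0, 12.3, -0.113, 0.016, 0.1, 0, 0, 12.3, -0.113, 0.016, 0.1, 0, 0, 12.3]
}}

```text
t: 31.7
ee_pos: [0.6065, 0.3208, 0.0692]
tool_rot: [-0.663, 0.749, 0.0, -0.0]
wrist_force: [-0.2, 1.0, 0.5]
grip_width: 0.001
finger_force: 0.0
```

>>> {"fn": "jog_arm", "kwargs": {
  "steps": [0, 0, 0.012, 0, 0, 0, 0, 0, 0.02, 0, 0, 0, 0, 0, 0.0232, 0, 0, 0, 0, 0, 0.0232, 0, 0, 0, 0, 0.003, 0.0232, 0, 0, 0, 0, 0.007, 0.0232, 0, 0, 0, 0, 0.011, 0.0232, 0, 0, 0, 0, 0.015, 0.0232, 0, 0, 0, 0, 0.019, 0.0232, 0, 0, 0, 0, 0.024, 0.0232, 0, 0, 0, 0, 0.029, 0.0232, 0, 0, 0, 0, 0.034, 0.0232, 0, 0, 0, 0, 0.039, 0.0232, 0, 0, 0, 0, 0.043, 0.0232, 0, 0, 0, 0, 0.047, 0.0232, 0, 0, 0, 0, 0.049, 0.0232, 0, 0, 0, 0, 0.05, 0.0232, 0, 0, 0, 0, 0.05, 0.0232, 0, 0, 0]
}}

```text
t: 33.95
ee_pos: [0.5575, 0.326, 0.047]
tool_rot: [-0.663, 0.749, -0.001, 0.0]
wrist_force: [-1.8, -3.0, 11.6]
grip_width: 0.004
finger_force: 5.3
```

>>> {"fn": "jog_arm", "kwargs": {
  "steps": [0, 0, -0.01, 0, 0, 0, 0, 0, -0.07, 0, 0, 0, 0, 0, -0.12, 0, 0, 0, 0, 0, -0.12, 0, 0, 0, 0, 0, -0.12, 0, 0, 0]
}}

```text
t: 34.58
ee_pos: [0.5565, 0.3258, 0.1647]
tool_rot: [-0.663, 0.749, -0.0, -0.001]
wrist_force: [-1.3, 0.1, 0.1]
grip_width: 0.002
finger_force: 0.0
```

```bash
python3 - <<'E'
from h import *
im,d,p=grab("wrist"); cans(p,im); strip(p,im,d,(.568,.324),83.2); prof(p,im,d,(.568,.324),83.2); print(tool()[0])
E
```

```text
can c=(0.6298,0.2088) len=0.084 wid=0.044 axis=95.0 deg
can c=(0.5628,0.2802) len=0.042 wid=0.006 axis=173.0 deg
can c=(0.5692,0.3317) len=0.093 wid=0.041 axis=83.5 deg
mid 0.0002 half 0.0210 n 3758 centre [0.5682 0.324 ] white 299
stripe x -0.0217..0.0213 -> deg -81..75
[(-80, 22, 75), (-70, 92, 103), (-60, 162, 200), (-50, 174, 274), (-40, 179, 335), (-30, 181, 379), (-20, 182, 436), (-10, 180, 451), (0, 179, 466), (10, 178, 451), (20, 174, 415), (30, 168, 358), (40, 168, 304), (50, 175, 233), (60, 43, 277), (70, 14, 57)]
[0.5561565  0.32540848 0.163874  ]
```

>>> {"fn": "jog_arm", "kwargs": {
  "steps": [0, -0.025, 0.05, 0, 0, 0, 0, -0.025, 0.09, 0, 0, 0, 0, -0.025, 0.095, 0, 0, 0, 0, -0.025, 0.095, 0, 0, 0]
}}

```text
t: 35.12
ee_pos: [0.5808, 0.3238, 0.0701]
tool_rot: [-0.663, 0.748, 0.0, -0.001]
wrist_force: [-0.3, -0.3, -0.4]
grip_width: 0.005
finger_force: 0.0
```

>>> {"fn": "jog_arm", "kwargs": {
  "steps": [0, 0, 0.012, 0, 0, 0, 0, 0, 0.021, 0, 0, 0, 0, 0, 0.0242, 0, 0, 0, 0, 0, 0.0242, 0, 0, 0, 0, 0.003, 0.0242, 0, 0, 0, 0, 0.007, 0.0242, 0, 0, 0, 0, 0.011, 0.0242, 0, 0, 0, 0, 0.015, 0.0242, 0, 0, 0, 0, 0.02, 0.0242, 0, 0, 0, 0, 0.025, 0.0242, 0, 0, 0, 0, 0.03, 0.0242, 0, 0, 0, 0, 0.035, 0.0242, 0, 0, 0, 0, 0.04, 0.0242, 0, 0, 0, 0, 0.045, 0.0242, 0, 0, 0, 0, 0.049, 0.0242, 0, 0, 0, 0, 0.052, 0.0242, 0, 0, 0, 0, 0.053, 0.0242, 0, 0, 0, 0, 0.053, 0.0242, 0, 0, 0]
}}

```text
t: 37.38
ee_pos: [0.5286, 0.3295, 0.0467]
tool_rot: [-0.663, 0.749, -0.0, -0.001]
wrist_force: [-1.7, -2.0, 5.9]
grip_width: 0.007
finger_force: 3.2
```

>>> {"fn": "jog_arm", "kwargs": {
  "steps": [0, 0, -0.01, 0, 0, 0, 0, 0, -0.07, 0, 0, 0, 0, 0, -0.12, 0, 0, 0, 0, 0, -0.12, 0, 0, 0, 0, 0, -0.12, 0, 0, 0]
}}

```text
t: 38.0
ee_pos: [0.5287, 0.3292, 0.1656]
tool_rot: [-0.663, 0.749, -0.0, -0.001]
wrist_force: [0.4, 0.1, -0.0]
grip_width: 0.003
finger_force: 0.0
```

```bash
python3 - <<'E'
from h import *
im,d,p=grab("wrist"); cans(p,im); strip(p,im,d,(.542,.327),83.2); prof(p,im,d,(.542,.327),83.2); print(tool()[0])
E
```

```text
can c=(0.6299,0.2080) len=0.086 wid=0.045 axis=95.4 deg
can c=(0.5363,0.2837) len=0.041 wid=0.006 axis=175.5 deg
can c=(0.5426,0.3344) len=0.091 wid=0.042 axis=83.4 deg
mid -0.0010 half 0.0208 n 3668 centre [0.541  0.3271] white 1506
stripe x -0.0208..0.0135 -> deg -71..38
[(-90, 11, 16), (-80, 15, 36), (-70, 77, 138), (-60, 158, 209), (-50, 167, 285), (-40, 171, 350), (-30, 173, 408), (-20, 174, 432), (-10, 160, 462), (0, 26, 479), (10, 27, 453), (20, 26, 458), (30, 24, 273), (40, 170, 275), (50, 175, 233), (60, 158, 129), (70, 76, 75), (80, 53, 20)]
[0.52836653 0.3288759  0.16485509]
```

>>> {"fn": "jog_arm", "kwargs": {
  "steps": [0, -0.0187, 0.05, 0, 0, 0, 0, -0.0187, 0.1, 0, 0, 0, 0, -0.0187, 0.114, 0, 0, 0, 0, -0.0187, 0.1195, 0, 0, 0, 0, -0.0187, 0.1195, 0, 0, 0, 0, -0.0187, 0.1195, 0, 0, 0, 0, -0.016, 0.1195, 0, 0, 0, 0, -0.012, 0.1195, 0, 0, 0, 0, -0.008, 0.1195, 0, 0, 0, 0, -0.0067, 0.1195, 0, 0, 0, 0, -0.0067, 0.1195, 0, 0, 0]
}}

```text
t: 39.42
ee_pos: [0.5354, 0.3291, 0.0474]
tool_rot: [-0.663, 0.749, -0.0, -0.0]
wrist_force: [0.8, -1.8, 5.5]
grip_width: 0.009
finger_force: 3.0
```

>>> {"fn": "jog_arm", "kwargs": {
  "steps": [0, 0, -0.01, 0, 0, 0, 0, 0, -0.07, 0, 0, 0, 0, 0, -0.12, 0, 0, 0, 0, 0, -0.12, 0, 0, 0, 0, 0, -0.12, 0, 0, 0]
}}

```text
t: 40.05
ee_pos: [0.5352, 0.3286, 0.1662]
tool_rot: [-0.663, 0.749, -0.0, -0.001]
wrist_force: [-1.1, -0.5, 0.5]
grip_width: 0.002
finger_force: 0.0
```

```bash
python3 - <<'E'
from h import *
im,d,p=grab("wrist"); cans(p,im); strip(p,im,d,(.536,.328),83.2); prof(p,im,d,(.536,.328),83.2); print(tool()[0])
im,d,p=grab("top"); strip(p,im,d,(.630,.209),95);prof(p,im,d,(.6295,.209),95); cans(p,im)
E
```

```text
can c=(0.6299,0.2083) len=0.085 wid=0.045 axis=95.1 deg
can c=(0.5314,0.2845) len=0.041 wid=0.007 axis=173.0 deg
can c=(0.5371,0.3345) len=0.089 wid=0.042 axis=82.8 deg
mid 0.0002 half 0.0209 n 3670 centre [0.5362 0.328 ] white 1575
stripe x -0.0207..0.0207 -> deg -70..71
[(-80, 22, 36), (-70, 76, 97), (-60, 155, 167), (-50, 176, 241), (-40, 184, 326), (-30, 188, 364), (-20, 161, 380), (-10, 25, 487), (0, 27, 467), (10, 27, 497), (20, 58, 377), (30, 163, 385), (40, 157, 318), (50, 149, 243), (60, 136, 176), (70, 78, 94), (80, 33, 29)]
[0.53495892 0.32825968 0.16539147]
mid -0.0034 half 0.0211 n 261 centre [0.6266 0.2087] white 101
stripe x -0.0209..0.0068 -> deg -71..18
[(-80, 75, 9), (-70, 149, 20), (-60, 225, 21), (-50, 228, 23), (-40, 227, 25), (-30, 102, 26), (-20, 10, 32), (-10, 13, 28), (0, 12, 27), (10, 93, 29), (20, 226, 26), (30, 229, 21), (40, 230, 12), (50, 232, 15), (60, 221, 8)]
can c=(0.6283,0.2072) len=0.092 wid=0.041 axis=95.2 deg
```

Both stripes are up (A ≈ +3°, B ≈ 0°), both released and still; only two blue cans exist. Now grasp A.

```bash
python3 - <<'E'
from h import *
print(tool()[0]); rows([(.5365,.3275,.10),(.5365,.3275,.0085)],263.2)
f=np.load("case.npz"); c,cx,cy=f["c"],f["cx"],f["cy"]
im,d,p=grab("top"); C=cloud(p,d); q=C[...,:2]-c; X=q@cx;Y=q@cy;Z=C[...,2]
m=(Z>.052)&(Z<.072)&(abs(X)<.09)&(abs(Y)<.16)
for lo,hi in((-.15,-.1),(.1,.15)): k=m&(Y>lo)&(Y<hi)&(abs(X)<.05); print("wall y",np.percentile(Y[k],[5,50,95]).round(4),k.sum())
k=m&(X<-.03)&(abs(Y)<.1); print("front wall",np.percentile(X[k],[5,50,95]),k.sum())
k=(Z>.0)&(Z<.03)&(abs(X)<.05)&(abs(Y)<.12)&(im.max(2)<45); n,l,s,ce=cv2.connectedComponentsWithStats(k.astype(np.uint8))
for i in range(1,n):
    if s[i,4]>8: print("blk",X[l==i].mean().round(4),Y[l==i].mean().round(4),s[i,4])
E
```

```text
[0.53482371 0.32813125 0.16496885]
0 [0.0002, -0.0019, 0.065] [0.2, -0.2, -0.1]
1 [-0.0001, -0.0022, 0.1565] [0.2, -0.2, -0.1]
wall y [-0.1306 -0.1267 -0.125 ] 80
wall y [0.1247 0.1272 0.1293] 64
front wall [-0.06859427 -0.06628645 -0.0637495 ] 121
blk 0.0407 -0.0212 12
blk 0.0407 -0.0533 13
blk 0.0399 -0.0978 15
blk -0.0411 -0.053 12
blk -0.0402 -0.0975 14
```

>>> {"fn": "jog_arm", "kwargs": {
  "steps": [0, -0.002, 0.03, 0, 0, 0, 0, -0.002, 0.07, 0, 0, 0, 0, -0.002, 0.07, 0, 0, 0, 0, -0.002, 0.11, 0, 0, 0, 0, -0.002, 0.14, 0, 0, 0, 0, -0.002, 0.153, 0, 0, 0, 0, -0.002, 0.156, 0, 0, 0, 0, -0.002, 0.156, 0, 0, 0],
  "fingers": 0.65
}}

```text
t: 41.2
ee_pos: [0.5379, 0.3293, 0.0117]
tool_rot: [-0.663, 0.749, 0.0, 0.0]
wrist_force: [-1.4, 0.0, -0.2]
grip_width: 0.649
finger_force: 0.0
```

>>> {"fn": "jog_arm", "kwargs": {
  "steps": [0, 0.001, 0.002, 0, 0, 0, 0, 0.001, 0.002, 0, 0, 0, 0, 0.001, 0.002, 0, 0, 0, 0, 0.001, 0.002, 0, 0, 0, 0, 0.001, 0.002, 0, 0, 0],
  "fingers": 0.4
}}

```text
t: 41.82
ee_pos: [0.5365, 0.329, 0.0091]
tool_rot: [-0.663, 0.749, -0.0, -0.0]
wrist_force: [-0.6, -0.2, 5.6]
grip_width: 0.491
finger_force: 30.0
```

>>> {"fn": "jog_arm", "kwargs": {
  "steps": [0, 0, -0.03, 0, 0, 0, 0, 0, -0.06, 0, 0, 0, 0, 0, -0.09, 0, 0, 0, 0, 0, -0.12, 0, 0, 0, 0, 0, -0.14, 0, 0, 0, 0, 0, -0.14, 0, 0, 0]
}}

```text
t: 42.58
ee_pos: [0.537, 0.3293, 0.1494]
tool_rot: [-0.663, 0.749, -0.0, 0.0]
wrist_force: [-0.0, -0.6, -1.4]
grip_width: 0.49
finger_force: 30.0
```

```bash
python3 - <<'E'
from h import *
f=np.load("case.npz"); c,cx,cy=f["c"],f["cx"],f["cy"]
im,d,p=grab("wrist"); save("w8.png",im); np.savez("w8.npz",im=im,d=d)
pos,r,o=tool(); print(pos,o["grip_width"],o["finger_force"])
for s in(.076,0,-.076): print("bed",s,c+cy*s)
b=c+cy*.076
rows([(.53,.1,.15),(*b,.15),(*b,.016)],171.9)
E
```

```text
[0.53653538 0.32851372 0.14814866] 0.48948543523527654 29.99949809163809
bed 0.076 [ 0.56836203 -0.15333447]
bed 0 [ 0.55766205 -0.22857748]
bed -0.076 [ 0.54696207 -0.30382049]
0 [0.2276, -0.0212, -0.0015] [-0.0, -0.1, 91.1]
1 [0.4744, -0.0901, -0.0012] [-0.0, -0.1, 91.1]
2 [0.4742, -0.0901, 0.1328] [-0.0, -0.1, 91.1]
```

View pics/w8.png

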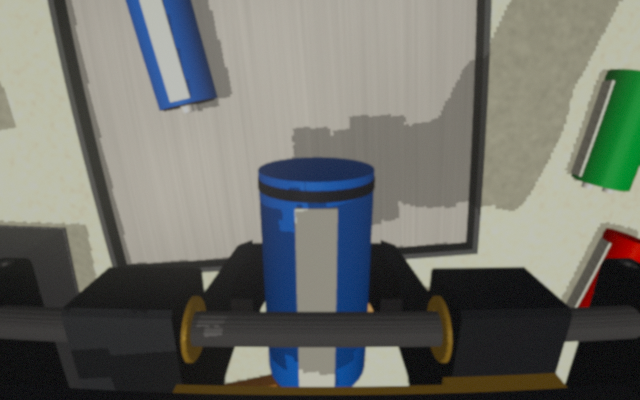

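The wrist view shows A held with its stripe on top (315,270) and B in the tray with stripe up at (170,60). Carry A to the +y bed.

>>> {"fn": "jog_arm", "kwargs": {
  "steps": [0.05, -0.005, 0, 0, 0, 10, 0.1, -0.01, 0, 0, 0, 20, 0.15, -0.014, 0, 0, 0, 30, 0.19, -0.018, 0, 0, 0, 40, 0.228, -0.021, 0, 0, 0, 50, 0.27, -0.033, 0, 0, 0, 60, 0.32, -0.047, 0, 0, 0, 70, 0.37, -0.061, 0, 0, 0, 80, 0.42, -0.075, 0, 0, 0, 91.1, 0.45, -0.083, 0, 0, 0, 91.1, 0.474, -0.09, 0, 0, 0, 91.1, 0.474, -0.09, 0, 0, 0, 91.1, 0.474, -0.09, 0, 0, 0, 91.1, 0.474, -0.09, 0, 0, 0, 91.1, 0.474, -0.09, 0, 0, 0, 91.1]
}}

```text
t: 44.5
ee_pos: [0.5684, -0.1513, 0.149]
tool_rot: [0.069, 0.998, -0.0, -0.0]
wrist_force: [0.5, -0.6, -1.9]
grip_width: 0.487
finger_force: 30.0
```

```bash
python3 - <<'E'
from h import *
pos,r,o=tool(); print(pos,o["grip_width"],o["finger_force"],o["joints"])
rows([(.5684,-.1533,.06),(.5684,-.1533,.016)],171.9)
E
```

```text
[ 0.56843694 -0.15130405  0.14895964] 0.487164260962026 29.999075420200825 [ 0.42285219  0.78465408 -0.42294174  1.7533333   0.46474884  0.70539074
  1.18156409]
0 [-0.0003, -0.0019, 0.089] [-0.0, -0.1, 0.1]
1 [-0.0004, -0.0019, 0.133] [-0.0, -0.1, 0.1]
```

>>> {"fn": "jog_arm", "kwargs": {
  "steps": [0, -0.002, 0.04, 0, 0, 0, 0, -0.002, 0.08, 0, 0, 0, 0, -0.002, 0.105, 0, 0, 0, 0, -0.002, 0.12, 0, 0, 0, 0, -0.002, 0.128, 0, 0, 0, 0, -0.002, 0.133, 0, 0, 0, 0, -0.002, 0.133, 0, 0, 0, 0, -0.002, 0.133, 0, 0, 0]
}}

```text
t: 45.5
ee_pos: [0.5685, -0.1548, 0.0166]
tool_rot: [0.07, 0.998, -0.001, 0.0]
wrist_force: [-0.1, 0.2, -1.9]
grip_width: 0.489
finger_force: 30.0
```

>>> {"fn": "jog_arm", "kwargs": {
  "steps": [0, 0.001, 0.0015, 0, 0, 0, 0, 0.001, 0.0025, 0, 0, 0, 0, 0.001, 0.0025, 0, 0, 0]
}}

```text
t: 45.88
ee_pos: [0.5685, -0.1538, 0.0139]
tool_rot: [0.07, 0.998, -0.001, 0.0]
wrist_force: [-0.2, -0.2, 3.4]
grip_width: 0.491
finger_force: 30.0
```

>>> {"fn": "jog_arm", "kwargs": {
  "steps": [0, 0, 0, 0, 0, 0, 0, 0, 0, 0, 0, 0, 0, 0, 0, 0, 0, 0, 0, 0, -0.01, 0, 0, 0, 0, 0, -0.06, 0, 0, 0, 0, 0, -0.12, 0, 0, 0, 0, 0, -0.16, 0, 0, 0, 0, 0, -0.16, 0, 0, 0],
  "fingers": 0.6
}}

```text
t: 46.88
ee_pos: [0.5705, -0.1538, 0.1774]
tool_rot: [0.07, 0.998, -0.001, 0.003]
wrist_force: [0.2, 0.3, -0.7]
grip_width: 0.6
finger_force: 0.0
```

```bash
python3 - <<'E'
from h import *
im,d,p=grab("top"); np.savez("t3.npz",im=im,d=d); print(cans(p,im)); print(tool()[0])
im,d,p=grab("wrist"); save("w9.png",im,1); cans(p,im,.03)
rows([(.55,0,.17),(.6275,.2085,.17)],275.2)
E
```

```text
can c=(0.6283,0.2072) len=0.092 wid=0.041 axis=95.2 deg
[(0.6283193230628967, 0.20724189281463623, 0.0917828306555748, 0.041448868811130524, 95.18455457687378)]
[ 0.56900077 -0.15385764  0.17523492]
can c=(0.5240,-0.1470) len=0.043 wid=0.007 axis=81.9 deg
can c=(0.5745,-0.1546) len=0.090 wid=0.044 axis=170.7 deg
0 [0.0394, 0.1498, 0.0035] [-0.0, -0.1, -103.3]
1 [-0.0081, 0.3671, 0.0032] [-0.0, -0.1, -103.3]
```

View pics/w9.png

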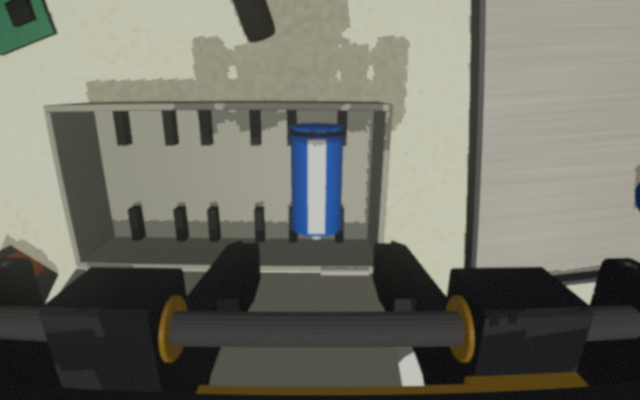

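Can A lies in its bed at (317,180) with the white stripe on top. Back to B.

>>> {"fn": "jog_arm", "kwargs": {
  "steps": [0.02, 0.05, 0.0, 0, 0, -10, 0.035, 0.1, 0.0, 0, 0, -20, 0.039, 0.15, 0.0, 0, 0, -30, 0.03, 0.2, 0.003, 0, 0, -40, 0.015, 0.25, 0.003, 0, 0, -50, 0.0, 0.3, 0.003, 0, 0, -60, -0.008, 0.34, 0.003, 0, 0, -70, -0.008, 0.367, 0.003, 0, 0, -80, -0.008, 0.367, 0.003, 0, 0, -90, -0.008, 0.367, 0.003, 0, 0, -103.3, -0.008, 0.367, 0.003, 0, 0, -103.3, -0.008, 0.367, 0.003, 0, 0, -103.3, -0.008, 0.367, 0.003, 0, 0, -103.3, -0.008, 0.367, 0.003, 0, 0, -103.3],
  "fingers": 0.65
}}

```text
t: 48.72
ee_pos: [0.6275, 0.2086, 0.1697]
tool_rot: [0.739, -0.674, -0.0, 0.001]
wrist_force: [-0.3, 0.3, -0.1]
grip_width: 0.651
finger_force: 0.0
```

```bash
python3 - <<'E'
from h import *
im,d,p=grab("wrist"); cans(p,im); strip(p,im,d,(.6285,.208),95.2); prof(p,im,d,(.6280,.208),95.2); print(tool()[0])
rows([(.6280,.2075,.06),(.6280,.2075,.0095)],275.2)
E
```

```text
can c=(0.6330,0.1647) len=0.041 wid=0.006 axis=5.2 deg
can c=(0.6283,0.2150) len=0.090 wid=0.042 axis=95.2 deg
mid 0.0001 half 0.0209 n 3592 centre [0.6286 0.208 ] white 1532
stripe x -0.0208..0.0207 -> deg -71..71
[(-80, 15, 27), (-70, 63, 99), (-60, 146, 167), (-50, 165, 234), (-40, 171, 294), (-30, 169, 346), (-20, 24, 379), (-10, 28, 486), (0, 28, 456), (10, 26, 412), (20, 163, 419), (30, 165, 384), (40, 159, 319), (50, 152, 248), (60, 143, 180), (70, 100, 103), (80, 42, 37)]
[0.62755586 0.20864858 0.16984021]
0 [0.0011, -0.0005, 0.1098] [0.1, -0.1, 0.0]
1 [0.001, -0.0005, 0.1603] [0.1, -0.1, 0.0]
```

>>> {"fn": "jog_arm", "kwargs": {
  "steps": [0.001, -0.001, 0.05, 0, 0, 0, 0.001, -0.001, 0.1, 0, 0, 0, 0.001, -0.001, 0.14, 0, 0, 0, 0.001, -0.001, 0.158, 0, 0, 0, 0.001, -0.001, 0.1605, 0, 0, 0, 0.001, -0.001, 0.1605, 0, 0, 0, 0.001, -0.001, 0.1605, 0, 0, 0]
}}

```text
t: 49.65
ee_pos: [0.6296, 0.2082, 0.0113]
tool_rot: [0.739, -0.674, 0.0, -0.001]
wrist_force: [-0.3, -0.1, -0.8]
grip_width: 0.651
finger_force: 0.0
```

>>> {"fn": "jog_arm", "kwargs": {
  "steps": [0, 0, 0, 0, 0, 0, 0, 0, 0, 0, 0, 0, 0, 0, 0, 0, 0, 0, 0, 0, 0, 0, 0, 0, 0, 0, 0, 0, 0, 0],
  "fingers": 0.4
}}

```text
t: 50.28
ee_pos: [0.629, 0.2078, 0.0102]
tool_rot: [0.739, -0.674, 0.0, 0.0]
wrist_force: [-0.6, -1.7, 5.8]
grip_width: 0.488
finger_force: 30.0
```

>>> {"fn": "jog_arm", "kwargs": {
  "steps": [0, 0, -0.03, 0, 0, 0, 0, 0, -0.06, 0, 0, 0, 0, 0, -0.09, 0, 0, 0, 0, 0, -0.12, 0, 0, 0, 0, 0, -0.14, 0, 0, 0, 0, 0, -0.14, 0, 0, 0]
}}

```text
t: 51.02
ee_pos: [0.6293, 0.2082, 0.1505]
tool_rot: [0.739, -0.674, 0.0, -0.0]
wrist_force: [0.1, 0.4, -2.3]
grip_width: 0.493
finger_force: 30.0
```

```bash
python3 - <<'E'
from h import *
f=np.load("case.npz"); c,cx,cy=f["c"],f["cx"],f["cy"]
print(tool()[0]); b=c-cy*.076
rows([(.55,.0,.16),(.54,-.2,.16),(*b,.16),(*b,.016)],171.9)
E
```

```text
[0.62926169 0.20821274 0.15049988]
0 [0.2001, 0.0979, -0.0096] [-0.0, 0.0, 103.3]
1 [0.3984, 0.1261, -0.0096] [-0.0, 0.0, 103.3]
2 [0.5024, 0.1287, -0.0096] [-0.0, 0.0, 103.3]
3 [0.5024, 0.1288, 0.1344] [-0.0, 0.0, 103.3]
```

>>> {"fn": "jog_arm", "kwargs": {
  "steps": [0.05, 0.025, -0.01, 0, 0, 10, 0.1, 0.05, -0.01, 0, 0, 20, 0.15, 0.075, -0.01, 0, 0, 30, 0.2, 0.098, -0.01, 0, 0, 40, 0.25, 0.105, -0.01, 0, 0, 50, 0.3, 0.112, -0.01, 0, 0, 60, 0.35, 0.119, -0.01, 0, 0, 70, 0.4, 0.126, -0.01, 0, 0, 80, 0.45, 0.128, -0.01, 0, 0, 90, 0.48, 0.129, -0.01, 0, 0, 100, 0.502, 0.129, -0.01, 0, 0, 103.3, 0.502, 0.129, -0.01, 0, 0, 103.3, 0.502, 0.129, -0.01, 0, 0, 103.3, 0.502, 0.129, -0.01, 0, 0, 103.3]
}}

```text
t: 52.78
ee_pos: [0.5462, -0.3021, 0.1598]
tool_rot: [0.069, 0.998, 0.0, -0.001]
wrist_force: [0.2, 0.5, -0.9]
grip_width: 0.492
finger_force: 30.0
```

```bash
python3 - <<'E'
from h import *
pos,r,o=tool(); print(pos,o["grip_width"],o["finger_force"])
rows([(.547,-.3038,.06),(.547,-.3038,.0155)],171.9)
E
```

```text
[ 0.54621882 -0.30205144  0.15982346] 0.49215820633065543 29.980372712016106
0 [-0.0012, -0.0016, 0.0998] [0.0, -0.1, 0.2]
1 [-0.0012, -0.0016, 0.1443] [0.0, -0.1, 0.2]
```

>>> {"fn": "jog_arm", "kwargs": {
  "steps": [-0.001, -0.001, 0.05, 0, 0, 0, -0.001, -0.001, 0.09, 0, 0, 0, -0.001, -0.001, 0.12, 0, 0, 0, -0.001, -0.001, 0.135, 0, 0, 0, -0.001, -0.001, 0.142, 0, 0, 0, -0.001, -0.001, 0.1445, 0, 0, 0, -0.001, -0.001, 0.1445, 0, 0, 0, -0.001, -0.001, 0.1445, 0, 0, 0]
}}

```text
t: 53.78
ee_pos: [0.5475, -0.3053, 0.0164]
tool_rot: [0.07, 0.998, -0.001, 0.0]
wrist_force: [0.2, 0.5, -1.5]
grip_width: 0.49
finger_force: 30.0
```

>>> {"fn": "jog_arm", "kwargs": {
  "steps": [0, 0.001, 0.001, 0, 0, 0, 0, 0.001, 0.0015, 0, 0, 0, 0, 0.001, 0.0015, 0, 0, 0]
}}

```text
t: 54.15
ee_pos: [0.5475, -0.3045, 0.0148]
tool_rot: [0.07, 0.998, -0.001, 0.0]
wrist_force: [-0.9, 0.2, 5.8]
grip_width: 0.496
finger_force: 30.0
```

>>> {"fn": "jog_arm", "kwargs": {
  "steps": [0, 0, 0, 0, 0, 0, 0, 0, 0, 0, 0, 0, 0, 0, 0, 0, 0, 0, 0, 0, -0.01, 0, 0, 0, 0, 0, -0.06, 0, 0, 0, 0, 0, -0.12, 0, 0, 0, 0, 0, -0.2, 0, 0, 0, 0, 0, -0.25, 0, 0, 0, 0, 0, -0.25, 0, 0, 0],
  "fingers": 0.6
}}

```text
t: 55.28
ee_pos: [0.5501, -0.3044, 0.2701]
tool_rot: [0.07, 0.998, -0.002, 0.005]
wrist_force: [-0.1, -0.3, -0.9]
grip_width: 0.599
finger_force: 0.0
```

```bash
python3 - <<'E'
from h import *
f=np.load("case.npz"); c,cx,cy=f["c"],f["cx"],f["cy"]
im,d,p=grab("wrist"); C=cloud(p,d); cc=cans(p,im,.035); print(tool()[0])
sat=cv2.cvtColor(im,cv2.COLOR_RGB2HSV)[...,1]
q=C[...,:2]-c; X=q@cx;Y=q@cy;Z=C[...,2]
for s in(.076,-.076):
    y=Y-s; m=(abs(X)<.035)&(abs(y)<.03)&(Z>.03)&(Z<.06); w=m&(sat<60)&(Z>.045); print(s,"top z",np.percentile(Z[m],98),"mid y",np.percentile(y[m],[2,98]).mean(),"stripe y",np.percentile(y[w],[5,95]),w.sum())
# lid
ss,dd,pp=grab("scene"); C=cloud(pp,dd); q=C[...,:2]-c; X=q@cx;Y=q@cy;Z=C[...,2]
for z in(.1,.13,.16,.19): m=(abs(Y)>.05)&(abs(Y)<.12)&(abs(Z-z)<.006)&(X>.03)&(X<.16); print(z,np.median(X[m]).round(3))
k=(abs(Y)<.012)&(Z>.205)&(Z<.26)&(X>.05)&(X<.2); print("tab",k.sum(),np.median(C[k],0) if k.any() else 0)
E
```

```text
can c=(0.5516,-0.3051) len=0.087 wid=0.042 axis=171.9 deg
can c=(0.5727,-0.1563) len=0.089 wid=0.046 axis=171.6 deg
[ 0.54860298 -0.30429059  0.26776962]
0.076 top z 0.05417612413967954 mid y -0.003072802824356135 stripe y [-0.00750821  0.00601767] 885
-0.076 top z 0.05423562387052791 mid y -0.00011054480467762723 stripe y [-0.00532943  0.00837029] 916
0.1 0.087
0.13 0.098
0.16 0.108
0.19 0.115
tab 41 [ 0.6873518  -0.24956277  0.23410852]
```

```bash
python3 - <<'E'
from h import *
f=np.load("case.npz"); c,cx,cy=f["c"],f["cx"],f["cy"]
t=np.load("top0.npz"); p=cams.camera_params("top"); C=cloud(p,t["d"]); m=(C[...,0]>.64)&(C[...,1]<-.1)&(C[...,1]>-.5)&(C[...,2]>.08)
print("box",C[m].min(0),C[m].max(0))
g=c+cx*.123; print(g); pos,r,o=tool(); print(pos)
rows([(*g,.32),(*g,.207)],171.9)
E
```

```text
box [ 0.75645109 -0.46248589  0.08000637] [ 0.95772261 -0.19542965  0.13847022]
[ 0.67943692 -0.24589456]
[ 0.54731409 -0.30412538  0.26531758]
0 [-0.1227, 0.0761, -0.0547] [-0.1, 0.1, 0.0]
1 [-0.1226, 0.0763, 0.0583] [-0.1, 0.1, 0.0]
```

>>> {"fn": "jog_arm", "kwargs": {
  "steps": [0, 0, -0.055, 0, 0, 0, -0.04, 0.025, -0.06, 0, 0, 0, -0.08, 0.05, -0.06, 0, 0, 0, -0.122, 0.076, -0.06, 0, 0, 0, -0.122, 0.076, -0.06, 0, 0, 0, -0.122, 0.076, -0.02, 0, 0, 0, -0.122, 0.076, 0.02, 0, 0, 0, -0.122, 0.076, 0.045, 0, 0, 0, -0.122, 0.076, 0.058, 0, 0, 0, -0.122, 0.076, 0.058, 0, 0, 0, -0.122, 0.076, 0.058, 0, 0, 0]
}}

```text
t: 56.75
ee_pos: [0.6791, -0.2462, 0.2071]
tool_rot: [0.07, 0.998, -0.001, 0.0]
wrist_force: [0.7, -1.2, 0.2]
grip_width: 0.599
finger_force: 0.0
```

>>> {"fn": "jog_arm", "kwargs": {
  "steps": [0, 0, 0, 0, 0, 0, 0, 0, 0, 0, 0, 0, 0, 0, 0, 0, 0, 0, 0, 0, 0, 0, 0, 0, 0, 0, 0, 0, 0, 0],
  "fingers": 0.1
}}

```text
t: 57.38
ee_pos: [0.6786, -0.2471, 0.2063]
tool_rot: [0.071, 0.997, -0.001, -0.0]
wrist_force: [-0.0, -2.2, 2.4]
grip_width: 0.27
finger_force: 30.0
```

```bash
python3 - <<'E'
from h import *
f=np.load("case.npz"); c,cx,cy=f["c"],f["cx"],f["cy"]
pos,r,o=tool(); print(pos,o["grip_width"],o["wrist_force"])
X=(pos[:2]-c)@cx-.068; Zc=pos[2]+.016-.062; rad=np.hypot(X,Zc); a0=np.arctan2(Zc,-X); print("X",X,"rad",rad,"ang",a0)
ex=np.r_[cx,0]; P=lambda a: pos+ex*(-rad*np.cos(a)-X)+np.array([0,0,rad*np.sin(a)-Zc])
rows([P(a) for a in list(np.arange(a0,.1,-.13)[1:])+[.08,.03]])
E
```

```text
[ 0.67863861 -0.24706185  0.20629461] 0.26973506594285507 [-0.0272894  -2.24976612  2.4286814 ]
X 0.05437398290114143 rad 0.16926574267941705 ang 1.8978290340197241
0 [0.0212, -0.0, -0.0057] [0.0, 0.0, 0.0]
1 [0.043, -0.0, -0.0086] [0.0, 0.0, 0.0]
2 [0.065, -0.0, -0.0086] [0.0, 0.0, 0.0]
3 [0.0868, -0.0, -0.0058] [0.0, 0.0, 0.0]
4 [0.1081, -0.0, -0.0002] [0.0, 0.0, 0.0]
5 [0.1285, -0.0, 0.0081] [0.0, 0.0, 0.0]
6 [0.1476, 0.0, 0.019] [0.0, 0.0, 0.0]
7 [0.1651, 0.0, 0.0323] [0.0, 0.0, 0.0]
8 [0.1807, 0.0001, 0.0477] [0.0, 0.0, 0.0]
9 [0.1943, 0.0001, 0.065] [0.0, 0.0, 0.0]
10 [0.2054, 0.0002, 0.084] [0.0, 0.0, 0.0]
11 [0.2141, 0.0002, 0.1042] [0.0, 0.0, 0.0]
12 [0.22, 0.0003, 0.1254] [0.0, 0.0, 0.0]
13 [0.2231, 0.0003, 0.1468] [0.0, 0.0, 0.0]
14 [0.2236, 0.0004, 0.1552] [0.0, 0.0, 0.0]
```

>>> {"fn": "jog_arm", "kwargs": {
  "steps": [0.01, 0, -0.003, 0, 0, 0, 0.021, 0, -0.0057, 0, 0, 0, 0.043, 0, -0.0086, 0, 0, 0, 0.065, 0, -0.0086, 0, 0, 0, 0.087, 0, -0.0058, 0, 0, 0, 0.108, 0, 0, 0, 0, 0, 0.1285, 0, 0.008, 0, 0, 0, 0.1475, 0, 0.019, 0, 0, 0, 0.165, 0, 0.032, 0, 0, 0, 0.181, 0, 0.048, 0, 0, 0, 0.194, 0, 0.065, 0, 0, 0, 0.2055, 0, 0.084, 0, 0, 0, 0.214, 0, 0.104, 0, 0, 0, 0.22, 0, 0.1255, 0, 0, 0, 0.222, 0, 0.136, 0, 0, 0, 0.223, 0, 0.147, 0, 0, 0, 0.2235, 0, 0.155, 0, 0, 0, 0.2235, 0, 0.155, 0, 0, 0]
}}

```text
t: 59.62
ee_pos: [0.4568, -0.2142, 0.0508]
tool_rot: [0.07, 0.998, -0.0, -0.001]
wrist_force: [-0.4, 0.3, -0.3]
grip_width: 0.266
finger_force: 30.0
```

>>> {"fn": "jog_arm", "kwargs": {
  "steps": [0, 0, 0, 0, 0, 0, 0, 0, 0, 0, 0, 0, 0, 0, 0, 0, 0, 0, 0, 0, -0.03, 0, 0, 0, 0, 0, -0.08, 0, 0, 0, 0, 0.0, -0.14, 0, 0, 0, 0, 0.06, -0.18, 0, 0, 0, 0, 0.12, -0.2, 0, 0, 0, 0, 0.18, -0.2, 0, 0, 0, 0, 0.18, -0.2, 0, 0, 0, 0, 0.18, -0.2, 0, 0, 0],
  "fingers": 0.6
}}

```text
t: 61.0
ee_pos: [0.4823, -0.0364, 0.2508]
tool_rot: [0.07, 0.998, -0.001, -0.001]
wrist_force: [0.8, -0.1, 0.2]
grip_width: 0.598
finger_force: 0.0
```

```bash
python3 - <<'E'
from h import *
f=np.load("case.npz"); c,cx,cy=f["c"],f["cx"],f["cy"]
for n in("top","scene"):
    im,d,p=grab(n); C=cloud(p,d); q=C[...,:2]-c; X=q@cx;Y=q@cy;Z=C[...,2]
    for x in(-.05,0,.05): m=(abs(X-x)<.012)&(abs(Y)<.11)&(Z>0.02)&(Z<.2); print(n,x,np.median(Z[m]).round(4),m.sum())
    if n=="top": save("end.png",im,1.25)
print(tool()[2]["wrist_force"],tool()[0])
E
```

```text
top -0.05 0.0696 446
top 0 0.0699 574
top 0.05 0.0697 582
scene -0.05 0.0696 337
scene 0 0.0701 382
scene 0.05 0.0696 406
[0.09325274 0.74812189 0.52522639] [ 0.48199914 -0.0383373   0.25041049]
```

View pics/end.png

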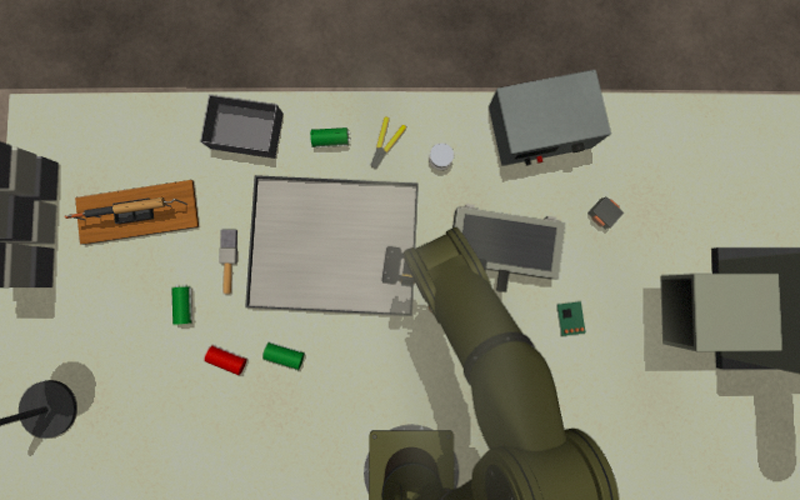

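The picture shows the tray empty, the lid flat and closed at (510,243), the arm clear, and the other things where they were. I'm handing in.

```bash
python3 -c "
from h import *
print(job.job_done())"
```

```text
the job is handed in; nothing more can be done
None
```

I handed the job in at about 61 s of the 210 s allowed: both blue cans (there were only two) lay stripe-up in the two outer beds at my last check before closing, and the lid is closed; the judge's verdict was not shown.

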